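# Pack the transit case in layers

### The job

Pack the transit case for the calibration run: lay every mounted specimen (coloured puck) that is out on the bench flat on the floor of the case, then lower the yellow separator over them until it sits level on its ledge, then lay the round and the oblong reference block flat on the separator, one in each bay, and finally put the lid on so that it sits level on the rim. Leave the dropper bottle, the grease pot and the eraser where they are.

Things in the scene. Friction and masses are not known exactly. Their poses are not given: they have to be found in the camera images.
- case: Open transit case, fixed: aluminium walls 5 mm thick, grey lining, outside 120 mm (its x) by 158 mm (its y), rim 52 mm above the bench. Origin: centre of its underside; x across, y along its length. Lower well: floor 5 mm above the bench, 92 mm (x) by 136 mm (y) inside. Left of the work stands a tall fixed hardness tester (y 0.22 to 0.50, x above 0.37 m): pass it close to the robot.
- case_ledge (a point): Middle of the case at the height of the ledge that runs all round it, 26 mm above the bench (21 mm above the floor); axes as the case. Above the ledge the inside is 110 mm (x) by 148 mm (y).
- separator_grip (a point): Yellow separator, loose: plate 104 (its x) by 142 (its y) by 4 mm with one upright rib as grip: 10 mm thick (y), 60 mm long (x), 16 mm tall, 6 mm off the plate's middle towards +y. The point is the rib's centre, 12 mm above the plate's underside. Fits the case either way round. Leaves a bay of about 60 mm at +y, 72 mm at -y. 0.1 kg.
- lid_grip (a point): Lid, loose: aluminium plate 120 (its x) by 158 (its y) by 6 mm, under it a grey plug 100 by 138 by 4 mm that drops inside the rim, on top a black bar handle 12 mm thick (x), 60 mm long (y), 20 mm tall. The point is the handle's centre, over the lid's middle, 20 mm above the plug's underside. Fits either way round. 0.18 kg.
- green_center (a point): Green mounted specimen, a puck of 30 mm diameter and 17 mm height with a bright metal inlay in its top; the point is its centre, half-way up, z its axis. About 0.03 kg. May be absent.
- red_center (a point): Red mounted specimen, a puck of 30 mm diameter and 18 mm height with a bright metal inlay in its top; the point is its centre, half-way up, z its axis. About 0.03 kg. May be absent.
- blue_center (a point): Blue mounted specimen, a puck of 30 mm diameter and 16 mm height with a bright metal inlay in its top; the point is its centre, half-way up, z its axis. About 0.03 kg. May be absent.
- tan_center (a point): Tan mounted specimen, a puck of 30 mm diameter and 17 mm height with a bright metal inlay in its top; the point is its centre, half-way up, z its axis. About 0.03 kg. May be absent.
- round_block_center (a point): Brass-coloured round reference block, 50 mm diameter, 12 mm high; the point is its centre, z its axis. 0.18 kg.
- oblong_block_center (a point): Steel-grey oblong reference block, 40 mm (its x) by 62 mm (its y), 10 mm high; the point is its centre. 0.19 kg.
- dropper: Bystander: small brown dropper bottle, 102 mm tall, behind the work. Origin: centre of its underside.
- pot: Bystander: round grease pot, 62 mm diameter, 35 mm high. Origin: centre of its underside.
- rubber: Bystander: small blue and white eraser, 46 x 21 x 11 mm. Origin: centre of its underside.
Not all that is in view belongs to the job. Leave any green look-alike of the part that bears oblong_block_center alone.

How it is judged:
On the way, in this order (a step that is already met when the one before it is completed fails the run):
1. all specimens lie flat on the floor of the case (x of green_center in the frame of case between -0.036 and 0.036 m and y of green_center in the frame of case between -0.058 and 0.058 m and z of green_center in the frame of case between 0.009 and 0.018 m and angle between the z axis of each of green_center, red_center, blue_center, tan_center and the z axis of case, either way round below 0.2 rad and x of red_center in the frame of case between -0.036 and 0.036 m and y of red_center in the frame of case between -0.058 and 0.058 m and z of red_center in the frame of case between 0.009 and 0.018 m and x of blue_center in the frame of case between -0.036 and 0.036 m and y of blue_center in the frame of case between -0.058 and 0.058 m and z of blue_center in the frame of case between 0.009 and 0.018 m and x of tan_center in the frame of case between -0.036 and 0.036 m and y of tan_center in the frame of case between -0.058 and 0.058 m and z of tan_center in the frame of case between 0.009 and 0.018 m), for 0.2 s.
2. the separator sits level on the ledge over the specimens (x of separator_grip in the frame of case between -0.008 and 0.008 m and y of separator_grip in the frame of case between -0.015 and 0.015 m and z of separator_grip in the frame of case between 0.035 and 0.041 m and angle between the z axis of separator_grip and the z axis of case, either way round below 0.05 rad and angle between the y axis of separator_grip and the y axis of case, either way round below 0.12 rad), for 0.2 s.
3. both reference blocks lie flat on the separator, one on either side of its rib (x of round_block_center in the frame of case between -0.044 and 0.044 m and y of round_block_center in the frame of case between -0.06 and 0.06 m and z of round_block_center in the frame of case between 0.033 and 0.0395 m and angle between the z axis of each of round_block_center, oblong_block_center and the z axis of case, either way round below 0.12 rad and x of oblong_block_center in the frame of case between -0.044 and 0.044 m and y of oblong_block_center in the frame of case between -0.06 and 0.06 m and z of oblong_block_center in the frame of case between 0.032 and 0.0385 m and ((y of round_block_center in the frame of separator_grip above 0.015 m and y of oblong_block_center in the frame of separator_grip below -0.015 m) or (y of round_block_center in the frame of separator_grip below -0.015 m and y of oblong_block_center in the frame of separator_grip above 0.015 m))), for 0.2 s.
4. the lid sits level on the rim (x of lid_grip in the frame of case between -0.009 and 0.009 m and y of lid_grip in the frame of case between -0.009 and 0.009 m and z of lid_grip in the frame of case between 0.065 and 0.071 m and angle between the z axis of lid_grip and the z axis of case, either way round below 0.05 rad and angle between the y axis of lid_grip and the y axis of case, either way round below 0.12 rad), for 0.2 s.
At the end, for the whole second after the job is handed in: All specimens present lie flat (0.2 rad) on the case floor, separator level on the ledge (3 mm, 0.05 rad), a block flat in each bay of the separator (3 mm, 0.12 rad), lid level on the rim (3 mm, 0.05 rad, centred within 9 mm) (all of step 1 and all of step 2 and all of step 3 and all of step 4); the robot touches nothing.
It fails at once if the dropper bottle was moved by more than 3 cm (distance of dropper from where it was at the start of the episode above 0.03 m).
It fails at once if the grease pot was moved by more than 3 cm (distance of pot from where it was at the start of the episode above 0.03 m).
It fails at once if the eraser was moved by more than 3 cm (distance of rubber from where it was at the start of the episode above 0.03 m).
Of green, red, blue, tan only 2 to 4 are there at a start; the rules pass over those that are not, and their reading is None.
At some moment in a run one of green, red, blue, tan, round_block, oblong_block may be knocked a few centimetres aside while the robot is not near it.
Once in a run the grip may slacken for a moment while it holds something.
It also fails if it takes over 210 s, if anything falls off the work surface, if the arm or the gripper's body presses on something with over 40 N, if the wrist force passes 120 N, or if a joint passes its speed limit or range.

### The arm

A 6-joint arm with a two-finger parallel gripper is mounted at the origin on a cart in front of the work surface, level with it; the furniture and walls round the work are solid. World frame = base frame: x ahead of the robot, y to its left, z up, the work surface at z = 0. Lengths are in m, angles in rad, forces in N, time in s.
With the tool pointing down it reaches from about 0.275 to 0.825 m from the base axis. Payload 4.9 kg.
Tool frame: the origin (TCP) lies midway between the tips of the shut fingers; the grasp point (between the pads) lies 19 mm behind it (grip_point_offset is the distance from the TCP to the grasp point, in m); z points along the fingers, x is the direction in which the jaws open and shut, and the axes are right-handed (so a half turn about z gives the same grasp; the last joint's range is limited). The gripper opens to 85 mm and grips with 20 to 120 N. Pads are 22 mm wide; open, the fingers measure 114 mm over their backs; the gripper's body (76 mm by 85 mm) begins 54 mm behind the grasp point. The pads swing forward as they close: fully open they stand 13 mm farther back than shut.
Start: joints at [1.04, 0.326, -0.193, 1.052, 0, 1.437], TCP at [0.213, 0.507, 0.231] pointing down, gripper open.
Joint ranges: [-2.65, 2.65], [-0.97, 1.79], [-1.3, 1.35], [-1.93, 2.1], [-1.47, 1.37], [-3.14, 3.14]. Speed limits (rad/s): [2.57, 2.57, 3.14, 3.14, 3.14, 3.14].

### API

Orientations are given as a rotation vector (axis times angle).
In Python, from cell import * gives the robot as it stands. Calls block until the motion is done:
- movep(position, orientation): joint-space move of the TCP to a pose.
- move_l(position, velocity=0.15, rot=None, until_force=None): straight line of the TCP; rot=None keeps the orientation; velocity is the mean speed in m/s. With until_force (N) it stops when the force on the tool has changed by that much, and returns True; else False.
- set_joints(angles): joint-space move.
- let_go() and grab(newtons=None): open the fingers fully, or close them until they stop; newtons is the grip in N (None keeps the last).
- sleep(seconds).
- ik(position, orientation): joint angles nearest the present ones, or None.
- get_state(): the state.
- grab_frame(name): name is "side" or "top" or "wrist"; returns a dict with "img" (400x640x3 uint8, red, green, blue), "fx", "fy", "cx", "cy" (pixels), "cam_to_world" (4x4, takes a point from camera to world coordinates); the wrist camera has in their place "T_tool_cam" (4x4, takes a point from camera to tool coordinates, whose origin is the TCP and whose axes are the tool frame's). Camera axes: x right, y down, z forward; pixel columns grow to the right and rows downward; lengths in m; the calibration is good to about 2 mm. A picture is of the moment at which its call begins: read the wrist's pose just before it. There is no depth.
A pose or a line that the arm cannot do raises MotionError and nothing moves.
- sign_off(): hands the job in, once; it reports no verdict.
Trained networks look in the newest picture that a camera, given by its name, has taken for a name from the list of things; names that differ only in an ending like _2 or _b are one class to them, and where a whole thing is asked for, a point or a joint stands for the part that bears it (a point fixed in the world has none). Each returns a list of dicts, best first, with "score" (0 to 1); they miss things now and then, are a little off and sometimes report something else, mostly with a low value. They report only what shows in the picture. A call takes as long as a camera call. They do not tell look-alikes from the thing itself.
- spot_in(camera, name): "centre" ([column, row] in pixels, amid what is visible of it).
- silhouettes(camera, name): "mask" (400x640 bool, what is visible of it) and "centre" ([column, row] in pixels, amid what is visible of it).
- tip_of(camera, name): "centre" ([column, row] in pixels: a listed point, or the origin of a listed thing).
The state is a dict: "clock": time; "q": joint angles; "joint_velocities": joint speeds; "tau": joint torques, N m; "position": TCP position; "eef_rot": TCP orientation; "contact_force": force on the tool from outside, world axes, zero at the start; "wrist_torque": the same for the moment, N m; "finger_gap": opening from 0.0 (shut) to 1.0 (fully open).
Only numpy, scipy, OpenCV 4.12 (cv2) and the standard library are available. Lean on these libraries where they do the work, as an engineer would, in place of code of your own. Each camera call takes 0.05 s, during which the arm holds its last target.

## Working session

There is one attempt and no reset: what is moved stays moved. The work goes in short steps, each a Python script; the robot and the scene stay as the last script left them, time stands still between calls to the robot, and variables do not carry over. Pictures are saved under pics/ and viewed, and the job is handed in when it is done.

```bash
ls; mkdir -p pics; cat > h.py <<'E'
from cell import *
import numpy as np, cv2
def save(cam,name):
    f=grab_frame(cam); cv2.imwrite(f'pics/{name}.png',f['img'][:,:,::-1]); return f
E
python3 - <<'E'
from h import *
print(get_state())
for c in ('side','top','wrist'):
    f=save(c,c+'0'); print(c,f['fx'],f['fy'],f['cx'],f['cy'],f.get('cam_to_world',f.get('T_tool_cam')))
    for n in ['case','separator_grip','lid_grip','green_center','red_center','blue_center','tan_center','round_block_center','oblong_block_center','dropper','pot','rubber']:
        print(n,[(np.round(d['centre']).astype(int).tolist(),round(float(d['score']),2)) for d in spot_in(c,n)])
E
```

```text
pics
{'clock': 0.0, 'q': array([ 1.03981477e+00,  3.26945108e-01, -1.93594685e-01,  1.05196431e+00,
        6.84270734e-06,  1.43659555e+00]), 'joint_velocities': array([ 0.00058101, -0.0010803 ,  0.00017687, -0.0015643 , -0.00154652,
        0.0005523 ]), 'tau': array([ 1.40900262e-03, -4.43399620e+01,  2.62442797e+01,  1.52725348e-02,
       -2.63911397e-04,  1.99995391e-06]), 'position': array([0.21224355, 0.50677734, 0.23049704]), 'eef_rot': array([ 2.61507772e+00,  1.73962982e+00, -2.41636382e-03]), 'contact_force': array([-0.10605935,  0.11100687, -0.65938103]), 'wrist_torque': array([-0.03569935,  0.01755737, -0.0172481 ]), 'finger_gap': 1.0002405781074493}
side 494.5554476631246 494.5554476631246 314.5337143082679 195.19188690791523 [[ 9.54582248e-01 -1.95750134e-01  2.24621052e-01  3.09966987e-01]
 [-2.97947220e-01 -6.28245968e-01  7.18703316e-01 -9.60176817e-01]
 [ 4.30999499e-04 -7.52986645e-01 -6.58035657e-01  7.31330890e-01]
 [ 0.00000000e+00  0.00000000e+00  0.00000000e+00  1.00000000e+00]]
case []
separator_grip [([293, 192], 0.62)]
lid_grip [([241, 151], 0.93)]
green_
[... 899 characters left out ...]
ter [([412, 198], 0.67), ([303, 155], 0.61), ([383, 229], 0.18)]
dropper [([257, 131], 0.6)]
pot [([345, 208], 0.72)]
rubber [([398, 257], 0.49)]
wrist 309.7052570994906 309.7052570994906 313.08768056223687 202.82518739065003 [[ 9.99999791e-01  3.33548168e-04 -5.53974773e-04 -5.04678491e-04]
 [-1.40183029e-04  9.48147641e-01  3.17830192e-01 -8.22330225e-02]
 [ 6.31261552e-04 -3.17830047e-01  9.48147490e-01 -1.42470079e-01]
 [ 0.00000000e+00  0.00000000e+00  0.00000000e+00  1.00000000e+00]]
case [([141, 392], 0.28)]
separator_grip []
lid_grip [([143, 394], 0.69)]
green_center []
red_center []
blue_center []
tan_center []
round_block_center []
oblong_block_center []
dropper []
pot []
rubber []
```

View pics/side0.png

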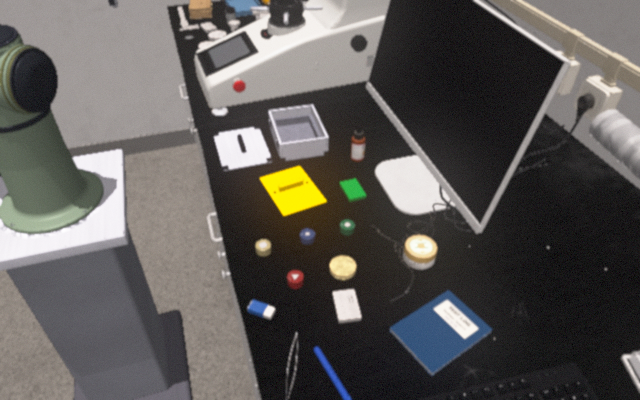

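View pics/top0.png

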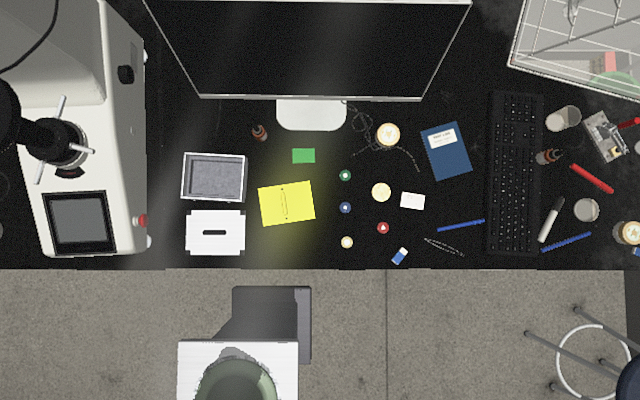

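View pics/wrist0.png

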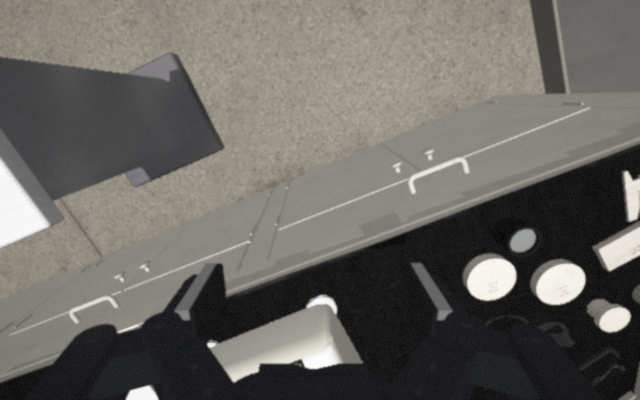

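Choices, top picture first, side picture in brackets:
- **Pucks:** all four are out. Green (345,175) [347,227], blue (345,208) [307,236], red (383,228) [296,279], tan (347,242) [263,247].
- **Round block:** the thin brass disc at (381,192) [343,267]. The white-sided can at (388,134) [421,250] is the pot.
- **Oblong block:** the grey-white one at (412,200) [346,305]. The green one at (303,155) is the look-alike, and the eraser is at (399,256).
- **Separator:** yellow, at (286,203). The lid is at (215,232) and the case at (213,177).

Next I'll measure these and check them in a close crop.

```bash
cat >> h.py <<'E'
from scipy.spatial.transform import Rotation as R
def camT(f,st=None):
    if 'cam_to_world' in f: return np.array(f['cam_to_world'])
    T=np.eye(4); T[:3,:3]=R.from_rotvec(st['eef_rot']).as_matrix(); T[:3,3]=st['position']
    return T@np.array(f['T_tool_cam'])
def px2w(f,uv,z,st=None):
    T=camT(f,st); uv=np.atleast_2d(np.array(uv,float))
    d=np.c_[(uv[:,0]-f['cx'])/f['fx'],(uv[:,1]-f['cy'])/f['fy'],np.ones(len(uv))]@T[:3,:3].T
    o=T[:3,3]; return o+d*((z-o[2])/d[:,2])[:,None]
def w2px(f,p,st=None):
    T=np.linalg.inv(camT(f,st)); q=np.atleast_2d(p)@T[:3,:3].T+T[:3,3]
    return np.c_[f['fx']*q[:,0]/q[:,2]+f['cx'],f['fy']*q[:,1]/q[:,2]+f['cy']]
def down(a): # tool pointing down, tool x (jaws) at angle a from world x
    return (R.from_euler('z',a)*R.from_rotvec([np.pi,0,0])).as_rotvec()
E
python3 - <<'E'
from h import *
f=grab_frame('top')
for n,uv,z in [('green',(345,175),.017),('blue',(345,208),.016),('red',(383,228),.018),('tan',(347,242),.017),('round',(381,192),.012),('obl',(412,200),.01),('sep rib',(284,203),.02),('lid',(215,232),.03),('case',(213.5,177),.052),('eraser',(399,256),.01),('pot',(388,134),.035),('dropper',(260,132),.05)]:
    print(n,px2w(f,uv,z)[0].round(3))
fs=grab_frame('side')
for n,uv,z in [('green',(347,224),.017),('blue',(307,233),.016),('red',(296,276),.018),('tan',(263,245),.017),('round',(343,265),.012),('obl',(347,304),.01)]:
    print(n,px2w(fs,uv,z)[0].round(3))
im=f['img'][110:270,170:430]; cv2.imwrite('pics/topcrop.png',cv2.resize(im,None,fx=3,fy=3,interpolation=cv2.INTER_CUBIC)[:,:,::-1])
st=get_state()
print(R.from_rotvec(st['eef_rot']).as_matrix().round(3))
E
```

```text
green [ 0.592 -0.285  0.017]
blue [ 0.503 -0.285  0.016]
red [ 0.451 -0.385  0.018]
tan [ 0.413 -0.29   0.017]
round [ 0.547 -0.382  0.012]
obl [ 0.526 -0.465  0.01 ]
sep rib [ 0.516 -0.123  0.02 ]
lid [0.439 0.056 0.03 ]
case [0.581 0.057 0.052]
eraser [ 0.376 -0.429  0.01 ]
pot [ 0.699 -0.398  0.035]
dropper [ 0.7   -0.061  0.05 ]
green [ 0.591 -0.286  0.017]
blue [ 0.505 -0.285  0.016]
red [ 0.453 -0.387  0.018]
tan [ 0.413 -0.292  0.017]
round [ 0.547 -0.383  0.012]
obl [ 0.524 -0.469  0.01 ]
[[ 0.386  0.922 -0.   ]
 [ 0.922 -0.386  0.   ]
 [ 0.    -0.    -1.   ]]
```

View pics/topcrop.png

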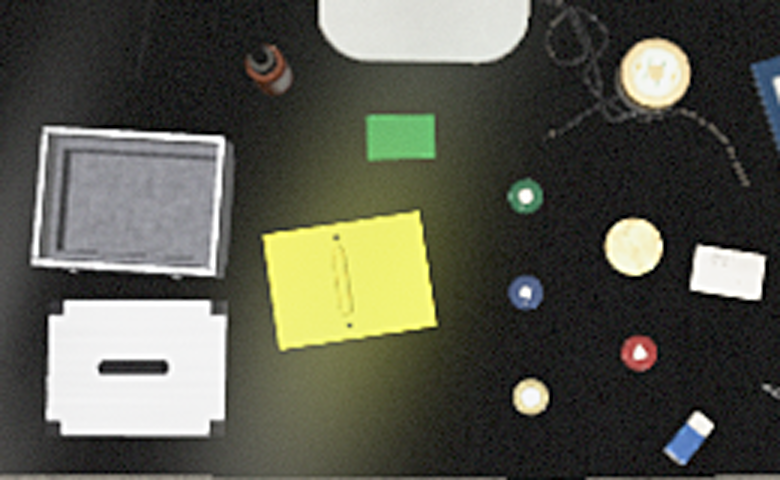

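```bash
python3 - <<'E'
from h import *
a=np.pi/2
move_l([.17,.27,.26],velocity=.3)
movep([.33,.03,.27],down(a))
move_l([.50,.057,.27],velocity=.3)
st=get_state(); f=save('wrist','w_case'); np.save('w_case.npy',{'f':f,'st':st},allow_pickle=True)
movep([.44,-.33,.26],down(a))
st=get_state(); f=save('wrist','w_pucks'); np.save('w_pucks.npy',{'f':f,'st':st},allow_pickle=True)
print(get_state()['clock'],get_state()['position'])
E
```

```text
6.4833 [ 0.44050282 -0.32888981  0.26019699]
```

View pics/w_case.png

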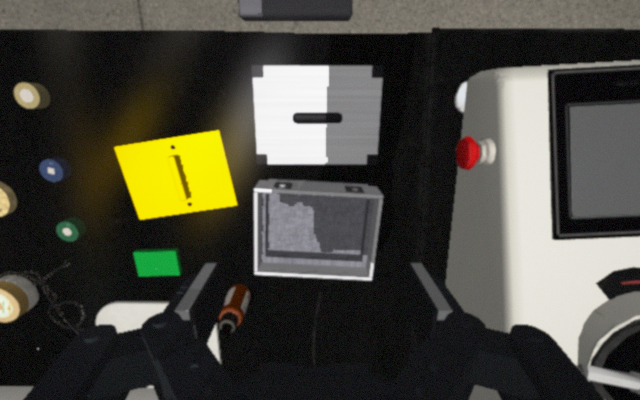

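View pics/w_pucks.png

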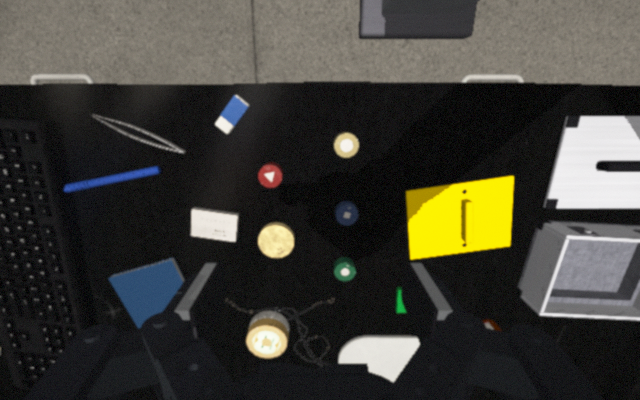

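```bash
python3 - <<'E'
import numpy as np,cv2
d=np.load('w_case.npy',allow_pickle=True).item(); im=d['f']['img']
c=im[165:295,235:400]; cv2.imwrite('pics/zc.png',cv2.resize(c,None,fx=4.5,fy=4.5,interpolation=cv2.INTER_CUBIC)[:,:,::-1])
E
```

```text
(no output)
```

View pics/zc.png

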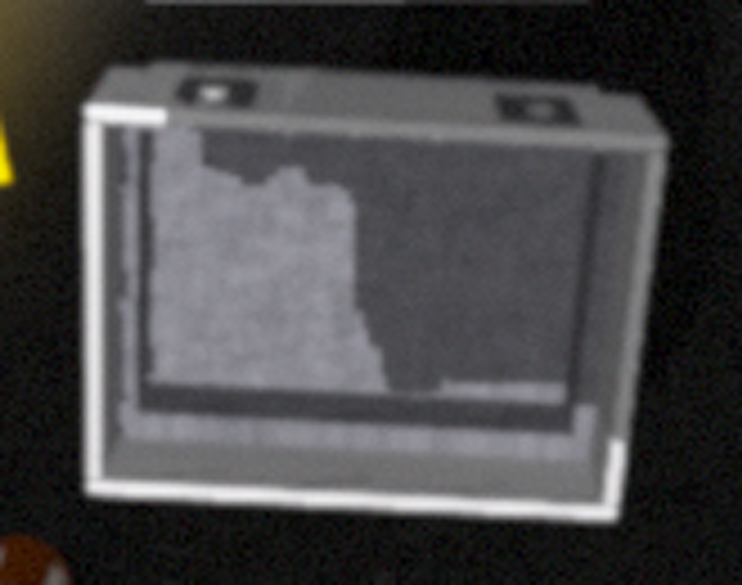

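```bash
python3 - <<'E'
from h import *
d=np.load('w_case.npy',allow_pickle=True).item(); f,st=d['f'],d['st']
z=np.array([(84,105),(670,138),(620,522),(86,495)],float)
uv=z/4.5-.4+[235,165]
P=px2w(f,uv,.052,st); print(P.round(4)); print(P.mean(0))
L=lambda a,b:np.linalg.norm(P[a]-P[b])
print(L(0,1),L(3,2),L(0,3),L(1,2))
for a,b in((0,1),(3,2)): v=P[b]-P[a]; print('y axis angle from +y',np.degrees(np.arctan2(-v[0],v[1])))
# fit with known size
from scipy.optimize import least_squares
loc=np.array([(-.06,-.079),(-.06,.079),(.06,.079),(.06,-.079)])
def res(p):
    c,s=np.cos(p[2]),np.sin(p[2]); w=np.c_[loc@np.array([[c,-s],[s,c]]).T+p[:2],np.full(4,.052)]
    return (w2px(f,w,st)-uv).ravel()
r=least_squares(res,[.58,.057,0]); print('fit',r.x,res(r.x).round(2))
# pucks
d=np.load('w_pucks.npy',allow_pickle=True).item(); f,st=d['f'],d['st']
for n,uvp,h in [('green',(345,270),.017),('blue',(346,214),.016),('red',(270,176),.018),('tan',(346,145),.017),('round',(276,240),.012),('obl',(214.5,225),.01)]:
    print(n,px2w(f,uvp,h,st)[0].round(4))
im=f['img'][95:300,180:380]; cv2.imwrite('pics/zp.png',cv2.resize(im,None,fx=2.9,fy=2.9,interpolation=cv2.INTER_CUBIC)[:,:,::-1])
E
```

```text
[[ 0.5175 -0.0146  0.052 ]
 [ 0.5265  0.1431  0.052 ]
 [ 0.6457  0.137   0.052 ]
 [ 0.6369 -0.0211  0.052 ]]
[0.58165954 0.06110418 0.052     ]
0.15795655400249572 0.15833060273759791 0.11950773782163705 0.11940054616521582
y axis angle from +y -3.2483032890943324
y axis angle from +y -3.2089468361519735
fit [ 0.58170465  0.06108044 -0.05482012] [ 0.08 -0.06  0.15 -0.29 -0.26  0.13  0.01  0.27]
green [ 0.5875 -0.284   0.017 ]
blue [ 0.5032 -0.2855  0.016 ]
red [ 0.4509 -0.3842  0.018 ]
tan [ 0.4118 -0.2888  0.017 ]
round [ 0.5433 -0.3807  0.012 ]
obl [ 0.5217 -0.4644  0.01  ]
```

View pics/zp.png

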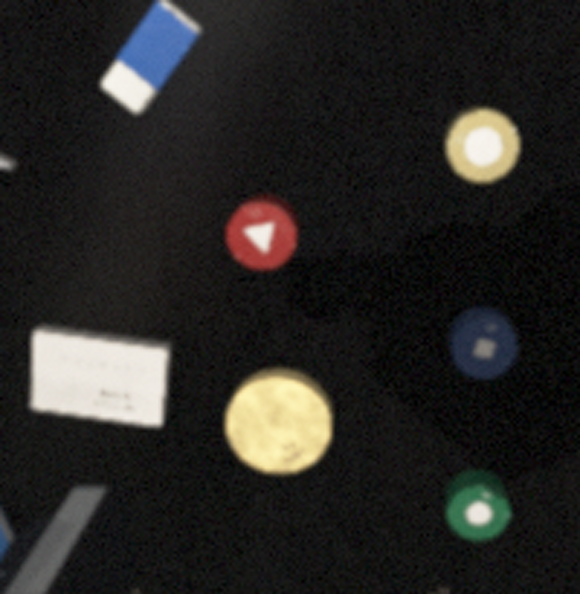

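```bash
cat >> h.py <<'E'
CASE=np.array([.5817,.0611]); YAW=-.0548; A=np.pi/2+YAW
def c2w(x,y,z):
    c,s=np.cos(YAW),np.sin(YAW); return np.array([CASE[0]+c*x-s*y,CASE[1]+s*x+c*y,z])
def find(name,exp,h,tag,hz=.15,dx=-.035,a=A,go=True):
    if go: movep([exp[0]+dx,exp[1],hz],down(a))
    sleep(.1)
    st=get_state(); f=save('wrist',tag); D=silhouettes('wrist',name); out=[]
    for d in D:
        m=d['mask'].astype(np.uint8); v,u=np.nonzero(m)
        if len(u)<20: continue
        p=px2w(f,[(u.mean(),v.mean())],h*.9,st)[0]
        c,r=cv2.minEnclosingCircle(np.c_[u,v].astype(np.float32))
        out.append((p,d['score'],len(u),c,r))
        print(name,p.round(4),'score %.2f area %d circ %s r %.1f'%(d['score'],len(u),np.round(c,1),r), 'pred px',w2px(f,[exp[0],exp[1],h],st)[0].round(0))
    out=[o for o in out if np.linalg.norm(o[0][:2]-exp[:2])<.02]
    return (out[0][0] if out else None),f,st
def S(): 
    s=get_state(); return 't %.1f gap %.3f pos %s F %s'%(s['clock'],s['finger_gap'],s['position'].round(4),s['contact_force'].round(1))
E
python3 - <<'E'
from h import *
p,f,st=find('tan_center',[.412,-.289],.017,'tan1')
print(p)
im=f['img'][120:340,180:460]; cv2.imwrite('pics/tan1z.png',cv2.resize(im,None,fx=2.5,fy=2.5)[:,:,::-1])
print(S())
E
```

```text
tan_center [ 0.4093 -0.2881  0.0153] score 0.57 area 848 circ [318.7 220.2] r 16.9 pred px [318. 224.]
tan_center [ 0.3723 -0.424   0.0153] score 0.57 area 1090 circ [172.5 191.5] r 24.5 pred px [318. 224.]
[ 0.4093368  -0.28808692  0.0153    ]
t 7.3 gap 1.004 pos [ 0.379  -0.2907  0.1517] F [0.2 0.5 0.2]
```

View pics/tan1.png

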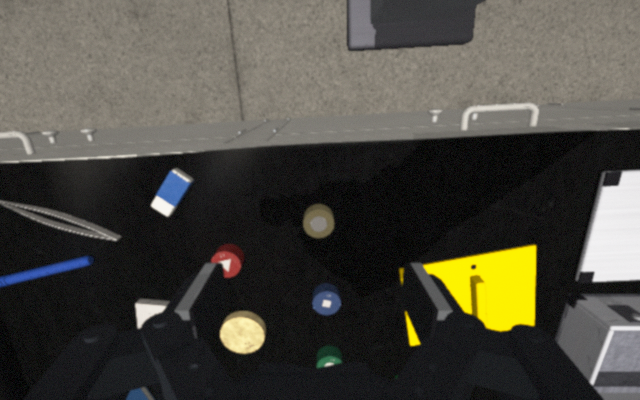

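```bash
cat >> h.py <<'E'
def pick(p,zt,hov=.15,newt=40,a=A):
    movep([p[0],p[1],hov],down(a))
    move_l([p[0],p[1],zt+.02],velocity=.25)
    c=move_l([p[0],p[1],zt],velocity=.06,until_force=8)
    grab(newt); print('grabbed',c,S())
    move_l([p[0],p[1],hov],velocity=.25); print('lifted',S())
def place(xy,zt,hov=.15,a=A,fin=None):
    p=c2w(xy[0],xy[1],hov); movep(p,down(a)); print('over',S())
    move_l(c2w(xy[0],xy[1],zt+.02),velocity=.2)
    c=move_l(c2w(xy[0],xy[1],zt),velocity=.05,until_force=6); print('at',c,S())
    let_go(); sleep(.2); print('rel',S())
    move_l(c2w(xy[0],xy[1],hov),velocity=.25)
E
python3 - <<'E'
from h import *
pick([.4108,-.2885],.008)
st=get_state(); f=save('wrist','tanheld')
print(w2px(f,st['position'],st))
E
```

```text
grabbed False t 9.2 gap 0.326 pos [ 0.4109 -0.2886  0.0084] F [-1.1  1.   5.5]
lifted t 9.9 gap 0.321 pos [ 0.4102 -0.288   0.149 ] F [-0.5 -1.  -0.2]
[[313.95385831 265.93924781]]
```

View pics/tanheld.png

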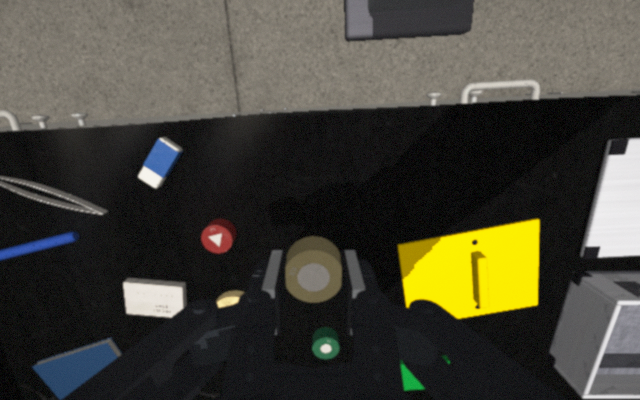

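The tan puck is held square between the pads at about (314,272), offset about 1 mm towards +x. Placing it now.

```bash
python3 - <<'E'
from h import *
place((-.0295,0),.0145)
move_l(c2w(-.06,0,.17),velocity=.3)
st=get_state(); f=save('wrist','c1')
print(w2px(f,c2w(-.0285,0,.022),st))
p,f,st=find('blue_center',[.5032,-.2855],.016,'blue1')
E
```

```text
over t 11.4 gap 0.323 pos [0.5521 0.0617 0.1497] F [-0.3 -0.1 -0.6]
at False t 12.7 gap 0.319 pos [0.552  0.0628 0.0143] F [-1.4  0.3 -0.6]
rel t 13.5 gap 0.998 pos [0.5522 0.0627 0.0145] F [ 0.1  1.  -0.4]
[[313.52166393 220.94685121]]
blue_center [ 0.5018 -0.2842  0.0144] score 0.80 area 851 circ [315.  224.6] r 16.9 pred px [314. 227.]
```

View pics/c1.png

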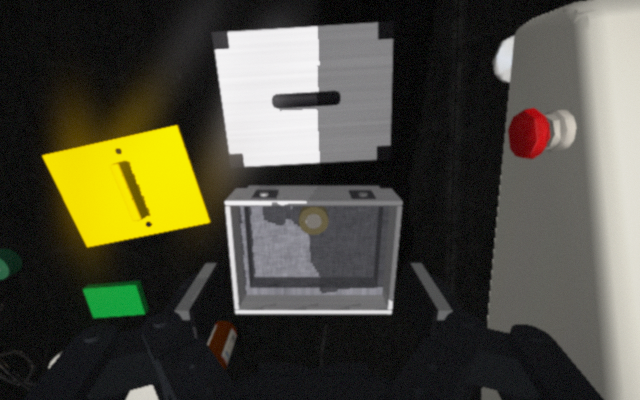

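View pics/blue1.png

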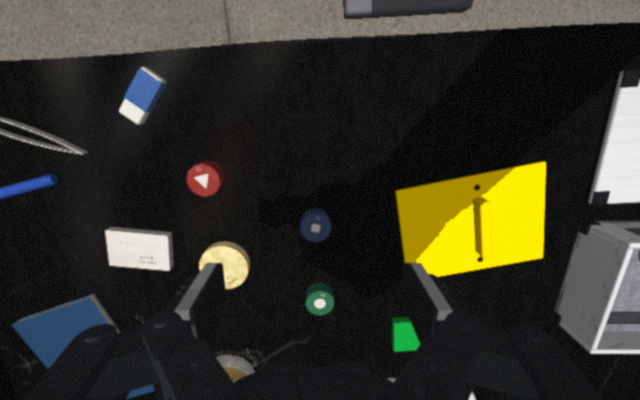

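The tan puck is flat on the case floor at the predicted (313,221). The blue puck is at (315,226). Continuing with blue, then a look for red.

```bash
python3 - <<'E'
from h import *
pick([.5032,-.2845],.008)
st=get_state(); f=save('wrist','blueheld')
place((.0285,0),.0145)
move_l(c2w(-.06,0,.17),velocity=.3)
f=save('wrist','c2')
p,f,st=find('red_center',[.451,-.3842],.018,'red1')
im=np.vstack([cv2.imread('pics/%s.png'%n)[130:330,200:440] for n in('blueheld','c2')])
cv2.imwrite('pics/m1.png',cv2.resize(im,None,fx=1.5,fy=1.5))
E
```

```text
grabbed False t 18.0 gap 0.320 pos [ 0.5034 -0.2846  0.0084] F [-1.1 -0.8  3.8]
lifted t 18.7 gap 0.323 pos [ 0.5025 -0.284   0.1488] F [ 0.1 -0.2 -0.9]
over t 20.1 gap 0.325 pos [0.6101 0.0584 0.1497] F [-0.4  0.4 -0.7]
at True t 21.1 gap 0.321 pos [0.6117 0.0592 0.0327] F [-1.2 -0.1  5.4]
rel t 21.9 gap 1.002 pos [0.6102 0.0592 0.0309] F [ 0.3  0.9 -0. ]
red_center [ 0.4278 -0.3563  0.0162] score 0.92 area 957 circ [342.8 202.3] r 18.1 pred px [314. 227.]
```

View pics/m1.png

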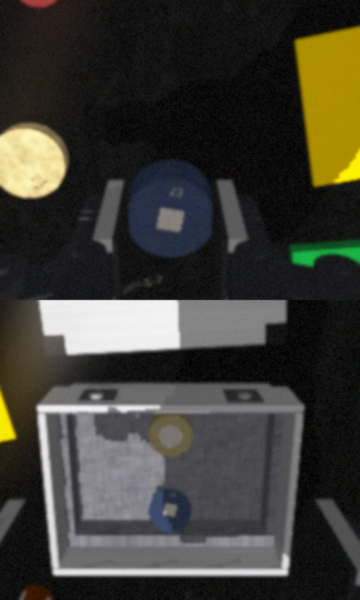

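View pics/red1.png

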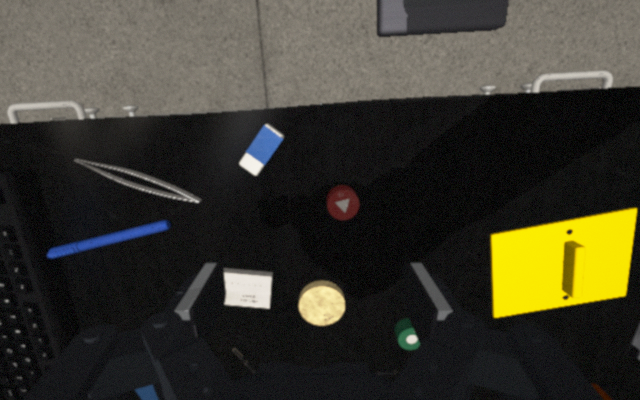

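```bash
python3 - <<'E'
from h import *
im=cv2.imread('pics/c2.png')[170:330,210:420]
cv2.imwrite('pics/c2z.png',cv2.resize(im,None,fx=3.7,fy=3.7,interpolation=cv2.INTER_CUBIC))
# emulate state: same command as c1
f=grab_frame('wrist'); st={'position':c2w(-.06,0,.17),'eef_rot':down(A)}
for q in [(-.0285,0,.022),(.0285,0,.021),(.0285,0,.005),(0,.0,.005),(.046,0,.026),(.055,0,.026),(.055,0,.052),(-.06,-.079,.052),(.06,-.079,.052),(.06,.079,.052)]:
    u=w2px(f,c2w(*q),st)[0]; print(q,u.round(1),((u-[210,170])*3.7).round(0))
E
```

```text
(-0.0285, 0, 0.022) [313.5 218.4] [383. 179.]
(0.0285, 0, 0.021) [313.5 267.9] [383. 362.]
(0.0285, 0, 0.005) [313.5 260.5] [383. 335.]
(0, 0.0, 0.005) [313.5 237.2] [383. 248.]
(0.046, 0, 0.026) [313.5 284.7] [383. 424.]
(0.055, 0, 0.026) [313.5 291.9] [383. 451.]
(0.055, 0, 0.052) [313.5 307.2] [383. 508.]
(-0.06, -0.079, 0.052) [224.  197.6] [ 52. 102.]
(0.06, -0.079, 0.052) [234.9 311.4] [ 92. 523.]
(0.06, 0.079, 0.052) [392.1 311.4] [674. 523.]
```

View pics/c2z.png

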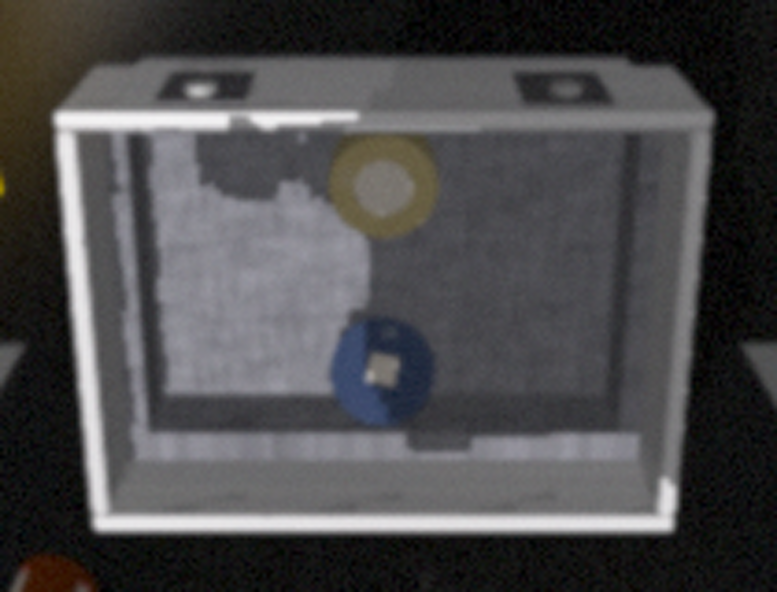

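Both pucks lie flat: tan at (313,221), blue at (313,270). The red one has been knocked aside to pixel (343,204), and I'll pick it at its new place.

```bash
python3 - <<'E'
from h import *
pick([.4300,-.3563],.008)
st=get_state(); f=save('wrist','redheld')
im=f['img'][200:330,240:390]; cv2.imwrite('pics/redheldz.png',cv2.resize(im,None,fx=3,fy=3)[:,:,::-1])
movep(c2w(0,.015,.15),down(A)); print(S())
E
```

```text
grabbed False t 26.9 gap 0.324 pos [ 0.4302 -0.3565  0.0084] F [-0.7  0.6  3.6]
lifted t 27.6 gap 0.325 pos [ 0.4294 -0.3557  0.1489] F [-0.3  0.2 -0.9]
t 29.3 gap 0.325 pos [0.5826 0.075  0.1499] F [ 0.6 -0.3 -0.5]
```

View pics/redheldz.png

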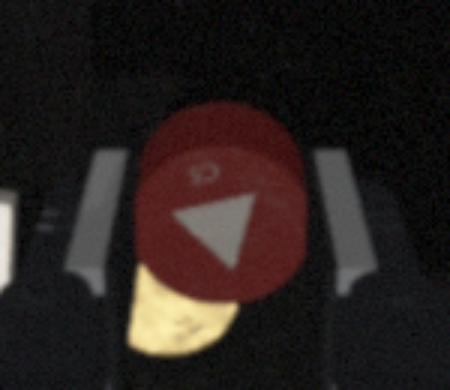

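```bash
python3 - <<'E'
from h import *
place((0,.015),.0165,hov=.10)
# close, push P3 to +y
grab(20)
move_l(c2w(0,-.022,.10),velocity=.3)
print(S())
c=move_l(c2w(0,-.022,.0145),velocity=.12,until_force=6); print('down',c,S())
if not c:
    c=move_l(c2w(0,.011,.0145),velocity=.06,until_force=15); print('push',c,S())
move_l(c2w(0,.0,.10),velocity=.2)
let_go()
move_l(c2w(-.06,0,.17),velocity=.3)
save('wrist','c3')
im=cv2.imread('pics/c3.png')[170:330,210:420]
cv2.imwrite('pics/c3z.png',cv2.resize(im,None,fx=3.7,fy=3.7,interpolation=cv2.INTER_CUBIC))
p,f,st=find('green_center',[.5895,-.284],.017,'green1'); print(S())
E
```

```text
over t 29.6 gap 0.323 pos [0.5809 0.075  0.099 ] F [ 0.3 -0.5 -0.1]
at False t 30.6 gap 0.328 pos [0.5823 0.0761 0.0162] F [ 0.2 -0.8 -0.2]
rel t 31.4 gap 1.003 pos [0.5825 0.0761 0.0165] F [ 0.6 -0.1 -0.2]
t 33.0 gap -0.000 pos [0.5805 0.0379 0.1001] F [-0.4 -0.   0.4]
down False t 33.8 gap 0.000 pos [0.581  0.0393 0.015 ] F [-0.5  0.1  0.1]
push False t 34.5 gap -0.000 pos [0.5821 0.0725 0.0144] F [-0.9 -0.2 -0.1]
t 37.9 gap 0.996 pos [ 0.555  -0.2827  0.1503] F [-0.4  0.3  0.5]
```

View pics/c3z.png

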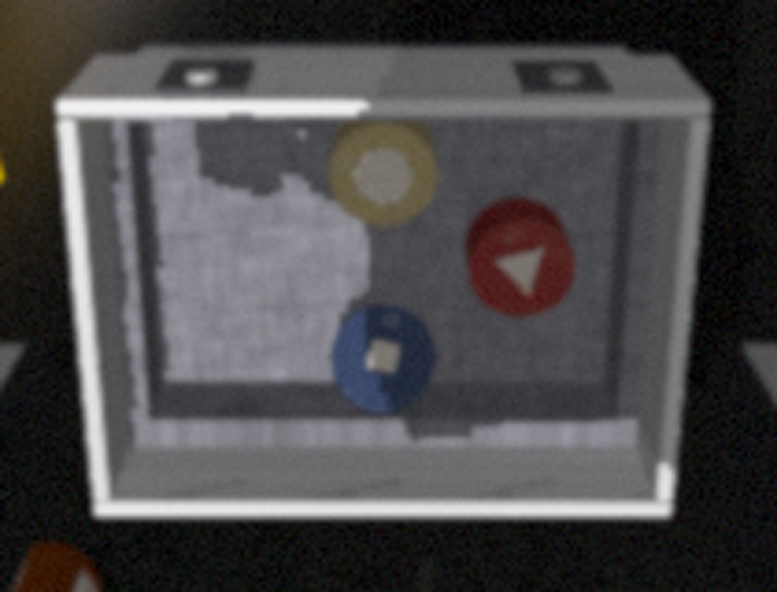

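View pics/green1.png

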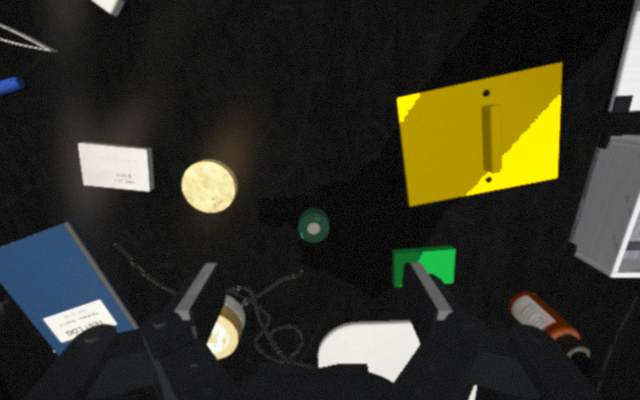

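The red puck was pushed to y of about +38 mm, and all three lie flat. The detector missed green, but it shows clearly at (314,228). The green look-alike is at (424,266), clear of the fingers.

```bash
python3 - <<'E'
from h import *
f=grab_frame('wrist'); st=get_state(); p=px2w(f,(314,228),.017,st)[0]; print(p)
pick([p[0],p[1]],.008)
st=get_state(); f=save('wrist','greenheld')
im=f['img'][200:330,240:390]; cv2.imwrite('pics/greenheldz.png',cv2.resize(im,None,fx=3,fy=3)[:,:,::-1])
movep(c2w(0,-.015,.15),down(A)); print(S())
E
```

```text
[ 0.59058659 -0.28431878  0.017     ]
grabbed False t 39.9 gap 0.326 pos [ 0.5909 -0.2845  0.0084] F [0.  0.6 2.6]
lifted t 40.7 gap 0.320 pos [ 0.5898 -0.2838  0.1487] F [ 0.2  1.4 -1.2]
t 42.0 gap 0.326 pos [0.5813 0.0451 0.1498] F [ 0.2 -0.8  0. ]
```

View pics/greenheldz.png

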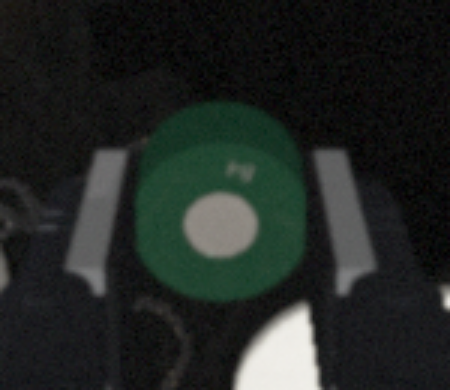

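```bash
python3 - <<'E'
from h import *
place((0,-.015),.0165)
move_l(c2w(-.06,0,.17),velocity=.3)
save('wrist','c4')
im=cv2.imread('pics/c4.png')[170:330,210:420]
cv2.imwrite('pics/c4z.png',cv2.resize(im,None,fx=3.7,fy=3.7,interpolation=cv2.INTER_CUBIC))
movep([.46,-.125,.2],down(A)); sleep(.2)
st=get_state(); f=save('wrist','sep1'); np.save('sep1.npy',{'f':f,'st':st},allow_pickle=True)
im=f['img'][100:300,200:430]
cv2.imwrite('pics/sep1z.png',cv2.resize(im,None,fx=3,fy=3,interpolation=cv2.INTER_CUBIC)[:,:,::-1])
print(S())
E
```

```text
over t 42.2 gap 0.322 pos [0.5811 0.045  0.1499] F [ 1.  -0.5  0. ]
at False t 43.5 gap 0.325 pos [0.5806 0.0462 0.0162] F [-0.3  0.5 -0.6]
rel t 44.3 gap 1.000 pos [0.5809 0.0461 0.0165] F [-0.2 -0.4 -0.3]
t 46.5 gap 1.004 pos [ 0.4604 -0.1239  0.1997] F [0.2 1.4 0.7]
```

View pics/c4z.png

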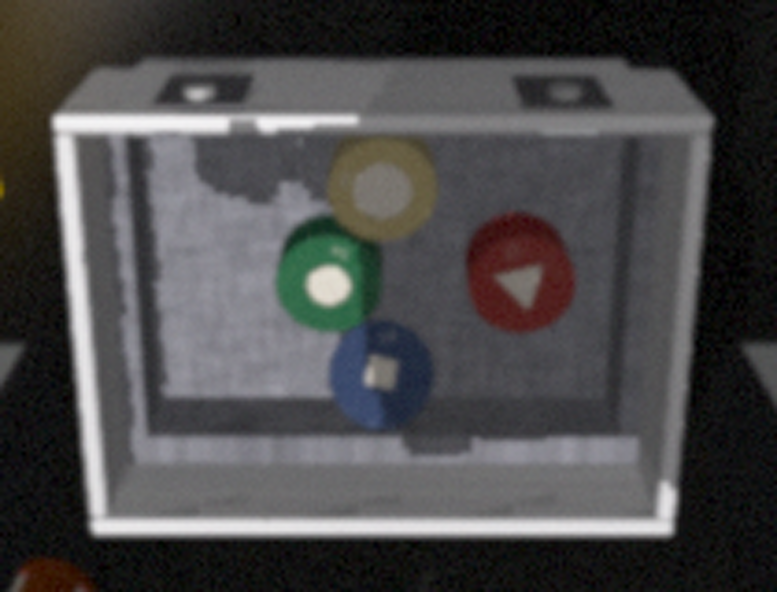

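View pics/sep1z.png

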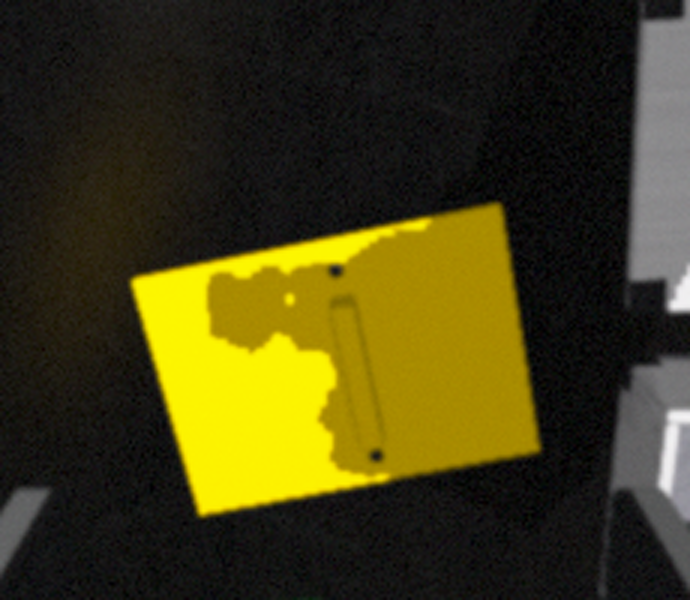

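```bash
cat > sepfit.py <<'E'
from h import *
from scipy.optimize import least_squares
def fit(f,st,mask,loc,z,x0):
    cs,_=cv2.findContours(mask,cv2.RETR_EXTERNAL,cv2.CHAIN_APPROX_NONE); c=max(cs,key=cv2.contourArea); h=cv2.convexHull(c)
    eps=3
    while True:
        q=cv2.approxPolyDP(h,eps,True)[:,0].astype(float)
        if len(q)<=4: break
        eps+=1
    def P(p):
        cc,s=np.cos(p[2]),np.sin(p[2]); return np.c_[loc@np.array([[cc,-s],[s,cc]]).T+p[:2],np.full(len(loc),z)]
    def res(p):
        w=w2px(f,P(p),st); return (w-q[[np.argmin(((q-a)**2).sum(1)) for a in w]]).ravel()
    r=least_squares(res,x0); return r.x,res(r.x),q
E
python3 - <<'E'
from sepfit import *
d=np.load('sep1.npy',allow_pickle=True).item(); f,st=d['f'],d['st']; im=f['img'].astype(int)
m=((im[:,:,0]>100)&(im[:,:,1]>80)&(im[:,:,2]<70)).astype(np.uint8)
loc=np.array([(-.052,-.071),(-.052,.071),(.052,.071),(.052,-.071)])
c,r,q=fit(f,st,m,loc,.004,[.516,-.125,.15]); print(c,r.round(2),q)
cc,s=np.cos(c[2]),np.sin(c[2])
for sg in(1,-1):
    for x,y,z in[(-.03,.006*sg,.02),(.03,.006*sg,.02),(0,.006*sg,.02)]:
        print(sg,((w2px(f,[c[0]+cc*x-s*y,c[1]+s*x+cc*y,z],st)[0]-[200,100])*3).round(0))
E
```

```text
[ 0.51521248 -0.12701046  0.1570184 ] [-0.32 -0.18  0.04 -0.71  0.32  0.87 -0.02  0.26] [[366. 168.]
 [379. 249.]
 [266. 271.]
 [243. 193.]]
1 [338. 305.]
1 [371. 450.]
1 [355. 380.]
-1 [306. 312.]
-1 [340. 456.]
-1 [324. 386.]
```

```bash
python3 - <<'E'
from h import *
c=[.51521,-.12701,.15702]; g=[c[0]-np.sin(c[2])*.006,c[1]+np.cos(c[2])*.006]
print(g)
pick(g,.0075,newt=80,a=np.pi/2+c[2],hov=.13)
movep(c2w(0,.006,.13),down(A)); sleep(.3); print(S())
st=get_state(); save('wrist','sepheld')
E
```

```text
[np.float64(0.5142717466024407), np.float64(-0.12108381399532815)]
grabbed False t 48.6 gap 0.087 pos [ 0.5143 -0.1211  0.0079] F [-0.9  0.5  4.6]
lifted t 49.3 gap 0.085 pos [ 0.5137 -0.1209  0.129 ] F [-0.8  0.9 -0.9]
t 50.4 gap 0.090 pos [0.582  0.0658 0.1301] F [-0.  -0.2 -1. ]
```

View pics/sepheld.png

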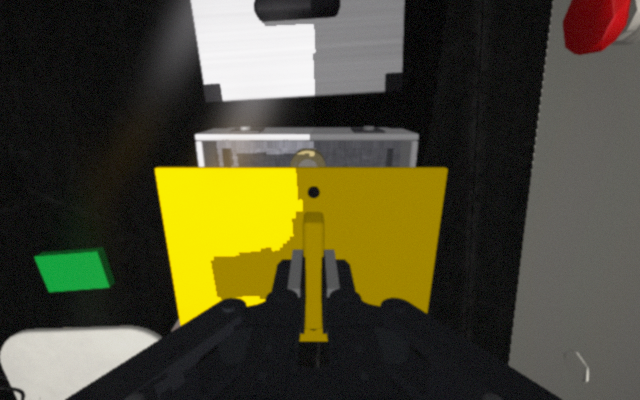

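```bash
python3 - <<'E'
from h import *
f=grab_frame('wrist')
st={'position':np.zeros(3),'eef_rot':np.zeros(3)}
print(px2w(f,[(155.5,167.5),(447.5,166.5),(313,192)],.0035,st).round(4))
move_l(c2w(0,.006,.075),velocity=.1); sleep(.3); print(S(), c2w(0,.006,.075))
E
```

```text
[[-0.0759 -0.0513  0.0035]
 [ 0.0638 -0.0518  0.0035]
 [-0.0005 -0.0391  0.0035]]
t 51.5 gap 0.086 pos [0.5825 0.0671 0.0756] F [ 0.1  0.7 -2.2] [0.58202864 0.06709099 0.075     ]
```

```bash
python3 - <<'E'
from h import *
move_l(c2w(0,.006,.052),velocity=.05); print(S())
c=move_l(c2w(0,.006,.0305),velocity=.02,until_force=5); print(c,S())
save('side','s_sep'); save('wrist','w_sep')
im=cv2.imread('pics/s_sep.png')[60:220,200:400]; cv2.imwrite('pics/s_sepz.png',cv2.resize(im,None,fx=3.5,fy=3.5,interpolation=cv2.INTER_CUBIC))
E
```

```text
t 52.1 gap 0.087 pos [0.5818 0.0671 0.0517] F [-0.3 -0.1 -1.3]
True t 52.7 gap 0.091 pos [0.5832 0.067  0.0409] F [ 1.8 -0.5  4.2]
```

View pics/s_sepz.png

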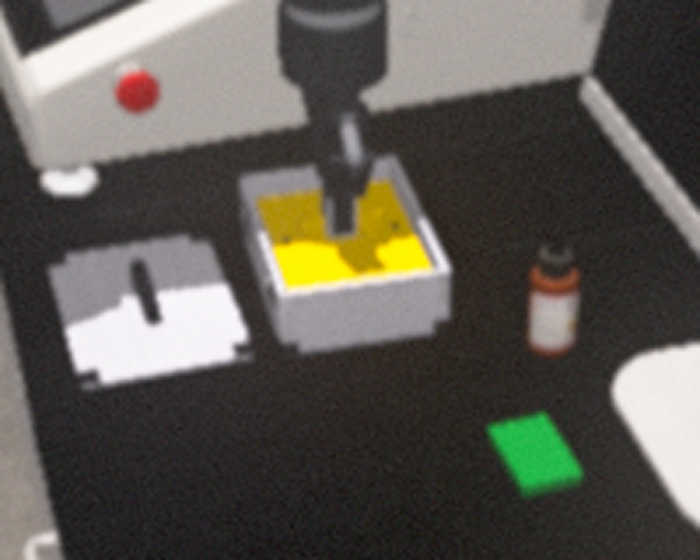

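View pics/w_sep.png

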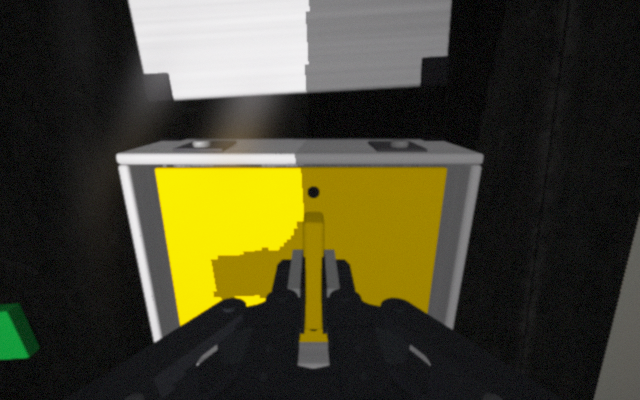

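```bash
python3 - <<'E'
from sepfit import *
st=get_state(); print(S(), st['wrist_torque'], st['eef_rot'], down(A))
f=save('wrist','w_sep2')
im=f['img'][120:380,100:500]; cv2.imwrite('pics/w_sep2z.png',cv2.resize(im,None,fx=2,fy=2,interpolation=cv2.INTER_CUBIC)[:,:,::-1])
f2=save('top','t_sep'); im=f2['img'][130:270,160:300]; cv2.imwrite('pics/t_sepz.png',cv2.resize(im,None,fx=4,fy=4,interpolation=cv2.INTER_CUBIC)[:,:,::-1])
for q in [(-.055,0,.052),(-.06,0,.052),(-.06,-.079,.052),(-.06,.079,.052),(-.055,-.074,.052),(-.055,.074,.052),(-.052,-.071,.037),(-.052,.071,.037)]: 
    u=w2px(f,c2w(*q),st)[0]; print(q,u.round(1),((u-[100,120])*2).round(0))
E
```

```text
t 52.8 gap 0.089 pos [0.583 0.067 0.041] F [1.  0.3 3.7] [-0.02767614 -0.420136    0.03025513] [2.28037396e+00 2.15879269e+00 2.06184527e-03] [2.28146752e+00 2.15974776e+00 1.32246409e-16]
(-0.055, 0, 0.052) [300.2 163.9] [400.  88.]
(-0.06, 0, 0.052) [300.  152.3] [400.  65.]
(-0.06, -0.079, 0.052) [113.8 152.2] [28. 64.]
(-0.06, 0.079, 0.052) [486.3 152.3] [773.  65.]
(-0.055, -0.074, 0.052) [127.8 163.9] [56. 88.]
(-0.055, 0.074, 0.052) [472.6 164. ] [745.  88.]
(-0.052, -0.071, 0.037) [153.1 163.8] [106.  88.]
(-0.052, 0.071, 0.037) [450.  163.9] [700.  88.]
```

View pics/w_sep2z.png

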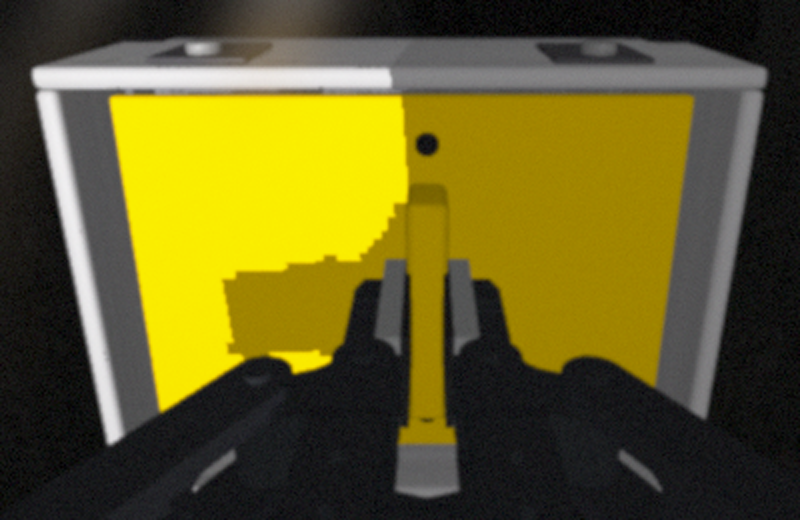

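View pics/t_sepz.png

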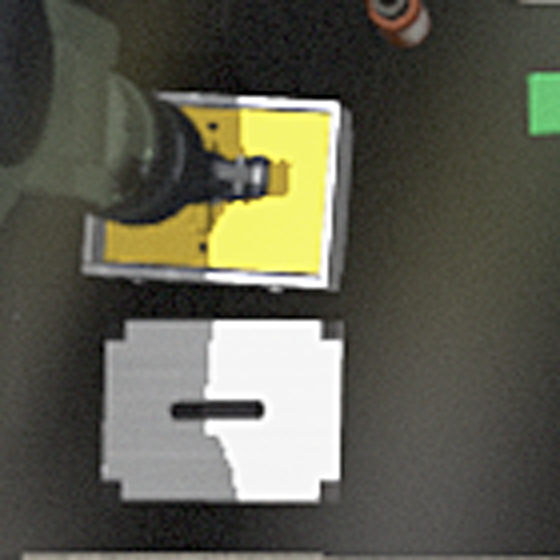

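Contact came about 7 mm too high. The wrist moment puts it at the +x edge, so the blue puck, which touched the ledge on the way down, is probably leaning on it. I'll put the separator back on the bench and check.

```bash
python3 - <<'E'
from h import *
move_l(c2w(0,.006,.13),velocity=.2)
g=[.51427,-.12108]; a=np.pi/2+.157
movep([g[0],g[1],.13],down(a))
move_l([g[0],g[1],.03],velocity=.25)
c=move_l([g[0],g[1],.0085],velocity=.05,until_force=5); print(c,S())
let_go(); move_l([g[0],g[1],.13],velocity=.3)
movep(c2w(-.02,-.0,.17),down(A)); sleep(.2)
st=get_state(); f=save('wrist','c5'); print(S())
im=f['img'][130:330,190:440]
cv2.imwrite('pics/c5z.png',cv2.resize(im,None,fx=3,fy=3,interpolation=cv2.INTER_CUBIC)[:,:,::-1])
E
```

```text
True t 55.4 gap 0.086 pos [ 0.514  -0.1211  0.0078] F [-0.1 -0.1  5.4]
t 57.7 gap 0.999 pos [0.5614 0.0608 0.1695] F [-0.2  0.1 -1. ]
```

View pics/c5z.png

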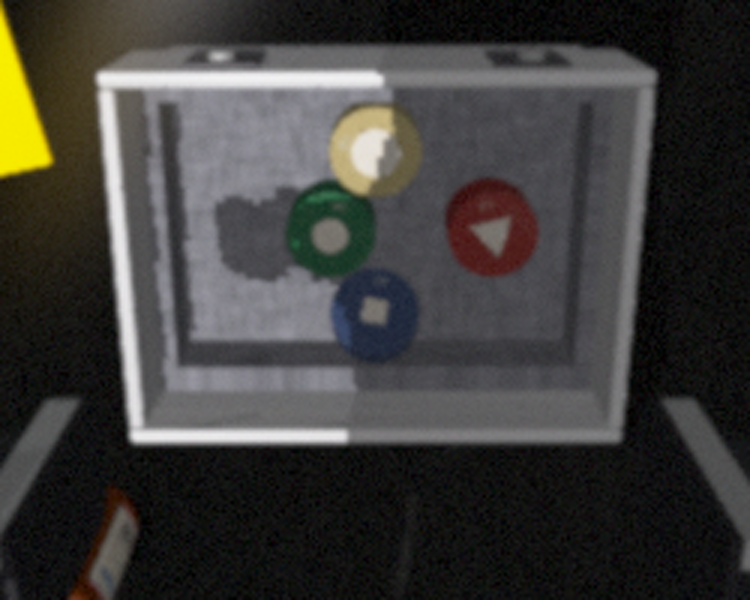

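Blue is indeed tilted: at (315,235) no near side shows, and its far rim overlaps the ledge. I'll regrasp it with the jaws along y, shift it off the ledge and let it settle flat.

```bash
python3 - <<'E'
from h import *
st=get_state(); f=grab_frame('wrist')
uv=np.array([375,312])/3+[190,130]
c,s=np.cos(YAW),np.sin(YAW)
for z in (.021,.027):
    p=px2w(f,uv,z,st)[0]; d=p[:2]-CASE; print(z,'case',(c*d[0]+s*d[1]).round(4),(-s*d[0]+c*d[1]).round(4))
for n,uvz,z in [('tan',(375,152),.022),('green',(331,236),.022),('red',(491,236),.023)]:
    p=px2w(f,np.array(uvz)/3+[190,130],z,st)[0]; d=p[:2]-CASE; print(n,(c*d[0]+s*d[1]).round(4),(-s*d[0]+c*d[1]).round(4))
E
```

```text
0.021 case 0.0284 -0.0
0.027 case 0.0257 -0.0
tan -0.0281 -0.0
green 0.0005 -0.0146
red 0.0002 0.0383
```

```bash
python3 - <<'E'
from h import *
move_l(c2w(.029,0,.10),velocity=.25); sleep(.15)
move_l(c2w(.029,0,.04),velocity=.15)
c=move_l(c2w(.029,0,.014),velocity=.05,until_force=6); print(c,S())
grab(25); print(S())
move_l(c2w(.029,0,.04),velocity=.1); 
st=get_state(); f=save('wrist','bl2'); print(S())
im=f['img'][180:340,220:410]
cv2.imwrite('pics/bl2z.png',cv2.resize(im,None,fx=3,fy=3,interpolation=cv2.INTER_CUBIC)[:,:,::-1])
E
```

```text
False t 59.6 gap 1.001 pos [0.6105 0.0595 0.0138] F [-0.7  0.2 -0.3]
t 60.2 gap 0.333 pos [0.6107 0.0596 0.0142] F [-0.2  1.2  1.2]
t 60.7 gap 0.334 pos [0.6106 0.0595 0.0399] F [-0.8  0.6 -0.7]
```

View pics/bl2z.png

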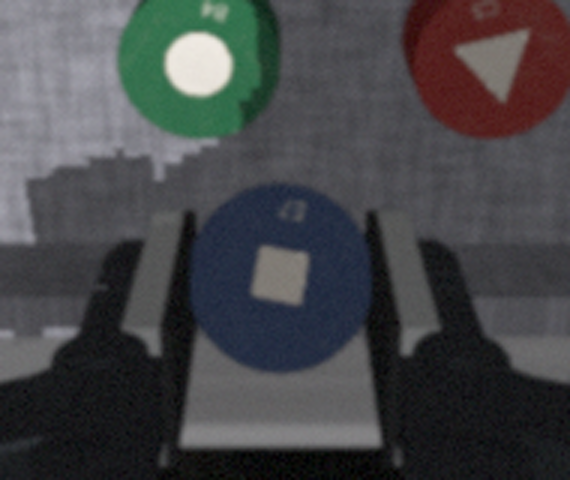

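```bash
python3 - <<'E'
from h import *
move_l(c2w(.025,.004,.04),velocity=.05); sleep(.2)
c=move_l(c2w(.025,.004,.009),velocity=.03,until_force=4); print(c,S())
let_go(); sleep(.3); 
move_l(c2w(.025,.004,.10),velocity=.2)
move_l(c2w(-.02,0,.17),velocity=.3); sleep(.2)
st=get_state(); f=save('wrist','c6'); print(S())
im=f['img'][130:330,190:440]
cv2.imwrite('pics/c6z.png',cv2.resize(im,None,fx=3,fy=3,interpolation=cv2.INTER_CUBIC)[:,:,::-1])
E
```

```text
True t 61.8 gap 0.333 pos [0.6076 0.0636 0.0191] F [-0.5 -0.9  5.5]
t 64.0 gap 1.001 pos [0.5611 0.0622 0.1682] F [ 0.   0.3 -0.4]
```

View pics/c6z.png

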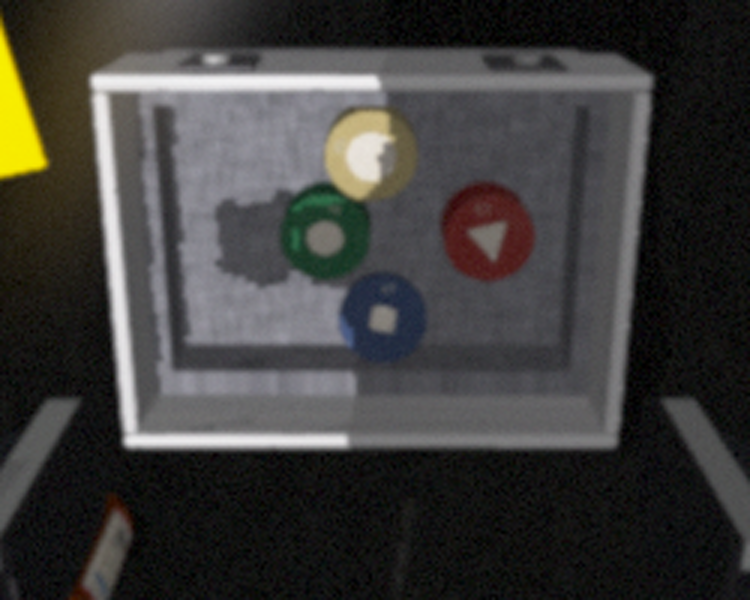

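```bash
python3 - <<'E'
from h import *
st=get_state(); f=grab_frame('wrist'); im=cv2.imread('pics/c6z.png')
c,s=np.cos(YAW),np.sin(YAW)
t=np.linspace(0,2*np.pi,60)
zz=lambda P:((w2px(f,P,st)-[190,130]+.33)*3)
for n,uvz,h in [('tan',(371,155),.017),('green',(325,238),.017),('red',(489,240),.018),('blue',(383,319),.016)]:
    p=px2w(f,np.array(uvz)/3+[190-.33,130-.33],.005+h,st)[0]; d=p[:2]-CASE; print(n,(c*d[0]+s*d[1]).round(4),(-s*d[0]+c*d[1]).round(4))
    for z,col in ((.005+h,(255,255,255)),(.005,(0,255,255))):
        P=np.c_[p[0]+.015*np.cos(t),p[1]+.015*np.sin(t),np.full(60,z)]
        cv2.polylines(im,[zz(P).round().astype(np.int32)],True,col,1)
cv2.imwrite('pics/c6o.png',im[60:460,60:680])
E
```

```text
tan -0.0287 -0.0003
green -0.0005 -0.0155
red -0.0002 0.0385
blue 0.0291 0.0038
```

View pics/c6o.png

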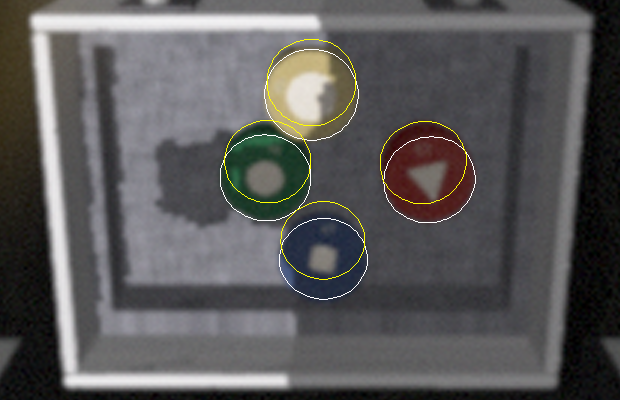

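Blue is still tilted: its outline runs about 4 px past the flat prediction at the ledge side. I'll take it out, lay it flat on the bench, and regrasp it cleanly.

```bash
python3 - <<'E'
from h import *
move_l(c2w(.0285,.004,.10),velocity=.25); sleep(.15)
move_l(c2w(.0285,.004,.04),velocity=.15)
c=move_l(c2w(.0285,.004,.014),velocity=.05,until_force=6); print(c,S())
grab(40); print(S())
move_l(c2w(.0285,.004,.15),velocity=.25)
movep([.44,-.29,.12],down(A)); print(S())
move_l([.44,-.29,.03],velocity=.2)
c=move_l([.44,-.29,.003],velocity=.03,until_force=4); print(c,S())
let_go(); sleep(.2); move_l([.44,-.29,.10],velocity=.25)
p,f,st=find('blue_center',[.443,-.29],.016,'blue3')
im=f['img'][160:300,240:400]; cv2.imwrite('pics/blue3z.png',cv2.resize(im,None,fx=3,fy=3,interpolation=cv2.INTER_CUBIC)[:,:,::-1])
E
```

```text
False t 65.9 gap 0.999 pos [0.6103 0.0635 0.0138] F [ 0.5 -0.4  0.4]
t 66.4 gap 0.326 pos [0.6106 0.0634 0.0142] F [-0.3 -0.1  1.3]
t 68.6 gap 0.329 pos [ 0.4406 -0.2894  0.1199] F [ 0.3 -0.5 -0.6]
True t 69.9 gap 0.329 pos [ 0.4404 -0.29    0.0086] F [-0.5 -0.1  6.4]
blue_center [ 0.4423 -0.2903  0.0144] score 0.70 area 839 circ [314.2 226.9] r 16.9 pred px [315. 228.]
```

View pics/blue3z.png

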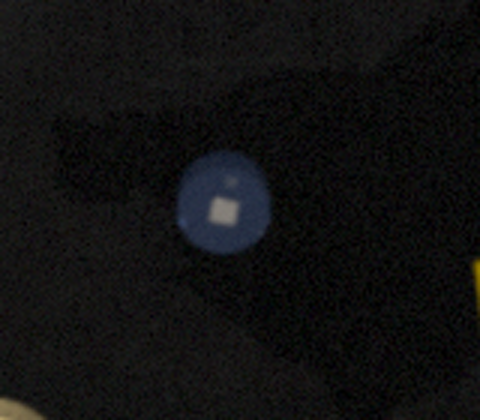

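```bash
python3 - <<'E'
from h import *
st=get_state(); f=grab_frame('wrist'); p=px2w(f,(314.2,230.5),.016,st)[0]; print(p)
pick([p[0],p[1]],.008)
st=get_state(); f=save('wrist','blueheld3')
im=f['img'][200:330,240:390]; cv2.imwrite('pics/bh3z.png',cv2.resize(im,None,fx=3,fy=3)[:,:,::-1])
E
```

```text
[ 0.44518363 -0.29048263  0.016     ]
grabbed False t 73.8 gap 0.323 pos [ 0.4453 -0.2906  0.0084] F [-0.1  1.   5.1]
lifted t 74.5 gap 0.326 pos [ 0.4446 -0.29    0.149 ] F [-0.6  0.1 -0.6]
```

View pics/bh3z.png

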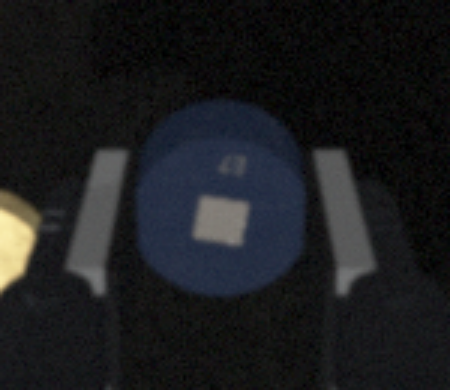

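```bash
cat >> h.py <<'E'
def lookcase(tag,h=(('tan',.017),('green',.017),('red',.018),('blue',.016))):
    st=get_state(); f=save('wrist',tag); im=f['img'][130:330,190:440]
    cv2.imwrite('pics/%sz.png'%tag,cv2.resize(im,None,fx=3,fy=3,interpolation=cv2.INTER_CUBIC)[:,:,::-1])
E
python3 - <<'E'
from h import *
movep(c2w(.0268,.006,.15),down(A))
move_l(c2w(.0268,.006,.05),velocity=.25); sleep(.2); print(S(),c2w(.0268,.006,.05))
c=move_l(c2w(.0268,.006,.0145),velocity=.04,until_force=6); print(c,S())
if not c:
    let_go(); sleep(.2); move_l(c2w(.0268,.006,.10),velocity=.2)
    move_l(c2w(-.02,0,.17),velocity=.3); sleep(.2); lookcase('c7')
print(S())
E
```

```text
t 76.7 gap 0.327 pos [0.6106 0.0654 0.0522] F [-1.1 -0.1  0.4] [0.6087884  0.06562309 0.05      ]
False t 77.8 gap 0.321 pos [0.6091 0.0656 0.0147] F [ 0.   0.6 -0.4]
t 79.8 gap 0.998 pos [0.5611 0.0622 0.1682] F [0.4 1.1 0.7]
```

View pics/c7z.png

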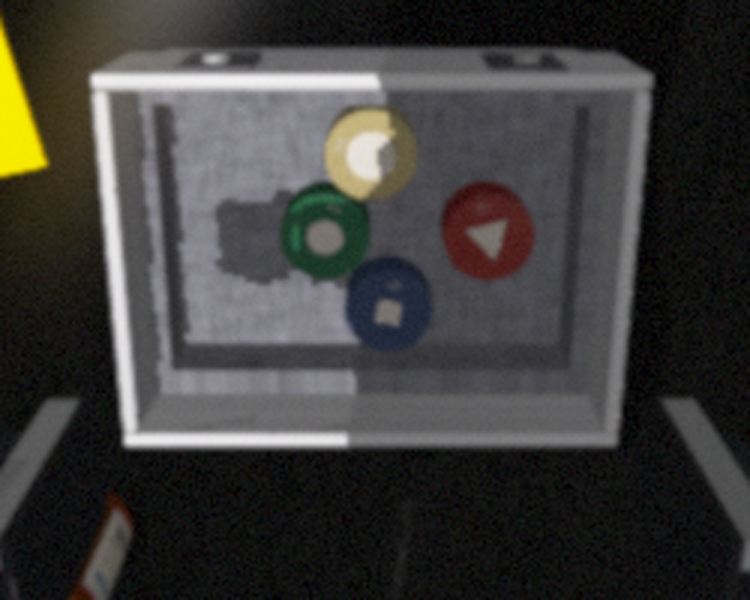

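Blue is now flat, with its near side visible at (319,231), so all four are down. Now the separator, from where I laid it.

```bash
python3 - <<'E'
from h import *
g=[.51427,-.12108]; a=np.pi/2+.157
pick(g,.0078,newt=80,a=a,hov=.13)
movep(c2w(0,.006,.12),down(A))
move_l(c2w(0,.006,.065),velocity=.15); sleep(.3); print(S())
c=move_l(c2w(0,.006,.030),velocity=.03,until_force=5); print(c,S(),get_state()['wrist_torque'])
save('wrist','w_sep3')
E
```

```text
grabbed False t 82.3 gap 0.087 pos [ 0.5143 -0.1211  0.0081] F [-0.9  0.   5. ]
lifted t 83.0 gap 0.086 pos [ 0.5136 -0.1208  0.129 ] F [ 0.7  0.7 -1.6]
t 84.6 gap 0.090 pos [0.5827 0.067  0.066 ] F [ 0.1  0.1 -2.2]
True t 85.6 gap 0.087 pos [0.5817 0.0671 0.0342] F [-0.5  0.   4.4] [-0.02638643  0.10308237  0.0271607 ]
```

View pics/w_sep3.png

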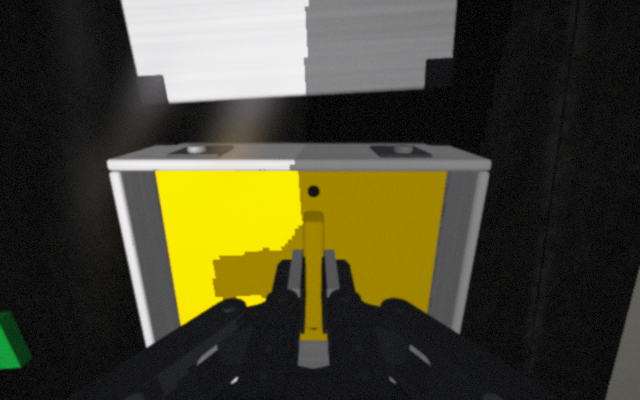

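```bash
python3 - <<'E'
from h import *
let_go(); sleep(.2); print(S())
move_l(c2w(0,.006,.12),velocity=.25)
move_l(c2w(-.04,.0,.17),velocity=.3); sleep(.2); lookcase('c8')
p,f,st=find('round_block_center',[.544,-.381],.012,'rnd1'); print(S())
E
```

```text
t 86.5 gap 0.999 pos [0.5808 0.0671 0.0333] F [ 0.5 -0.4 -0.3]
round_block_center [ 0.5435 -0.3809  0.0108] score 0.69 area 2083 circ [314.1 223.7] r 26.6 pred px [314. 225.]
t 89.5 gap 0.998 pos [ 0.5097 -0.38    0.1502] F [-0.5 -0.2  0.3]
```

View pics/c8z.png

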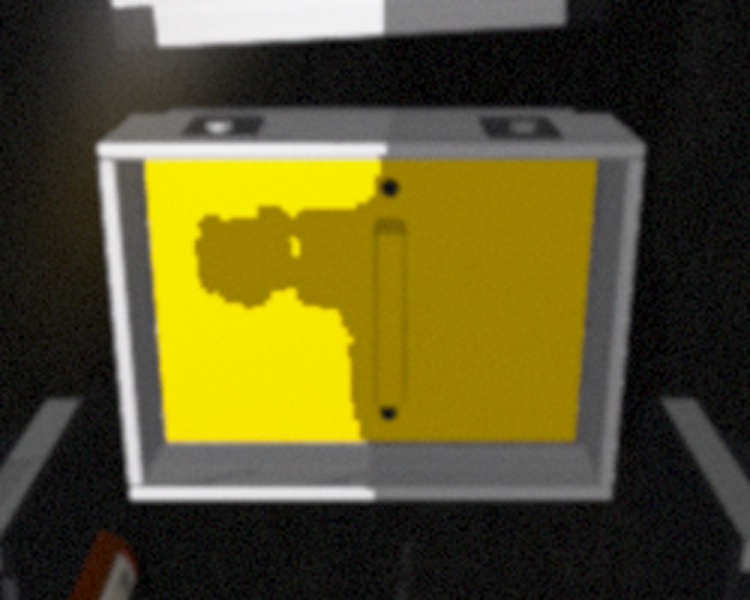

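View pics/rnd1.png

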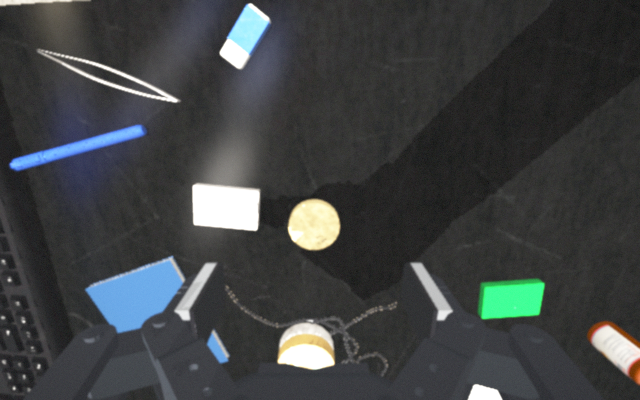

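The separator is level on the ledge, with its rib on the +y side. The round block is at (314,225). I'll take it with the jaws along x.

```bash
python3 - <<'E'
from h import *
B=YAW
pick([.5443,-.381],.003,newt=80,a=B,hov=.14)
save('wrist','rndheld')
movep(c2w(0,.041,.14),down(B)); sleep(.2); print(S())
save('wrist','rndover')
E
```

```text
grabbed False t 92.5 gap 0.539 pos [ 0.5452 -0.3814  0.0044] F [-0.1  1.5  5.6]
lifted t 93.2 gap 0.534 pos [ 0.5435 -0.3803  0.1386] F [-0.1  0.6 -2.9]
t 95.2 gap 0.538 pos [0.5842 0.1011 0.14  ] F [ 0.  -0.5 -1.4]
```

View pics/rndover.png

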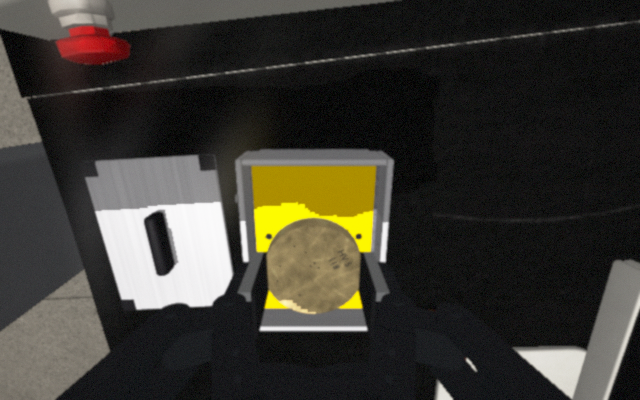

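```bash
python3 - <<'E'
from h import *
B=YAW
move_l(c2w(0,.0375,.07),velocity=.2); sleep(.2); print(S())
c=move_l(c2w(0,.0375,.0415),velocity=.05,until_force=6); sleep(.3); print(c,S(),c2w(0,.0375,.0415))
if not c:
    let_go(); sleep(.3); print(S())
    move_l(c2w(0,.0375,.15),velocity=.25)
    movep(c2w(-.04,0,.17),down(A)); sleep(.2); lookcase('c9')
E
```

```text
t 96.0 gap 0.534 pos [0.5852 0.0987 0.0717] F [ 0.6 -0.3 -1.4]
False t 97.0 gap 0.535 pos [0.584  0.0985 0.0418] F [-0.7  0.6 -1.8] [0.58375397 0.09854371 0.0415    ]
t 97.8 gap 1.000 pos [0.5838 0.0985 0.0415] F [-0.7 -0.9 -0.2]
```

View pics/c9z.png

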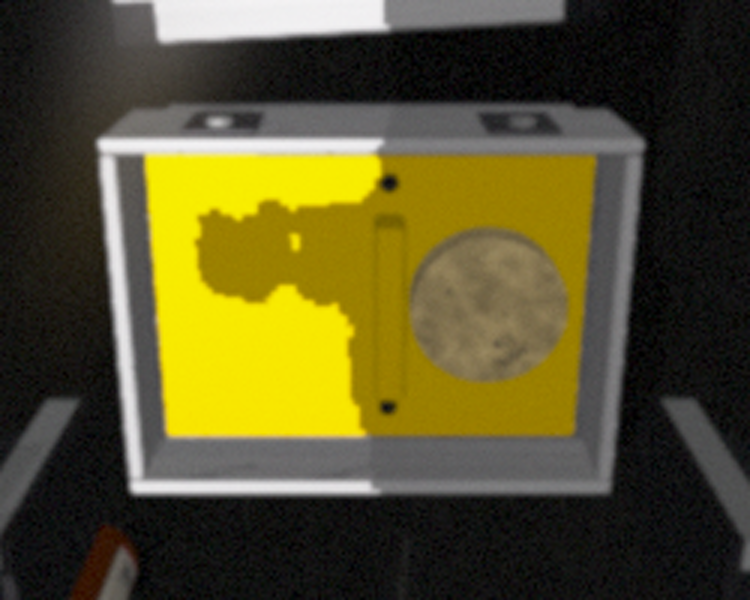

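The round block is flat in the +y bay at (352,231). Now the oblong one.

```bash
python3 - <<'E'
from sepfit import *
movep([.487,-.464,.15],down(A)); sleep(.2)
st=get_state(); f=save('wrist','obl1')
D=silhouettes('wrist','oblong_block_center')
for d in D: print(d['score'],d['centre'],d['mask'].sum())
loc=np.array([(-.02,-.031),(-.02,.031),(.02,.031),(.02,-.031)])
for d in D:
    cc=px2w(f,d['centre'],.01,st)[0]
    if np.linalg.norm(cc[:2]-[.523,-.4644])<.05:
        for z in(.01,.006):
            print(fit(f,st,d['mask'].astype(np.uint8),loc,z,[cc[0],cc[1],0]))
        break
print(S())
E
```

```text
0.97 [311.4, 220.5] 2477
0.9 [587.8, 312.7] 2140
(array([ 0.52108987, -0.46589006, -0.13278363]), array([-1.95344601, -0.39780862,  2.16746833,  0.45569882,  1.66112047,
       -0.15727728, -1.86427126,  0.37544614]), array([[284., 202.],
       [344., 206.],
       [340., 244.],
       [282., 239.]]))
(array([ 0.52268678, -0.46598491, -0.13271488]), array([-1.52259134, -0.12676378,  1.68798171,  0.6524808 ,  1.26480636,
       -0.47658589, -1.42194282,  0.11941212]), array([[284., 202.],
       [344., 206.],
       [340., 244.],
       [282., 239.]]))
t 102.2 gap 1.000 pos [ 0.4875 -0.4635  0.1501] F [ 0.5  0.6 -0.3]
```

View pics/obl1.png

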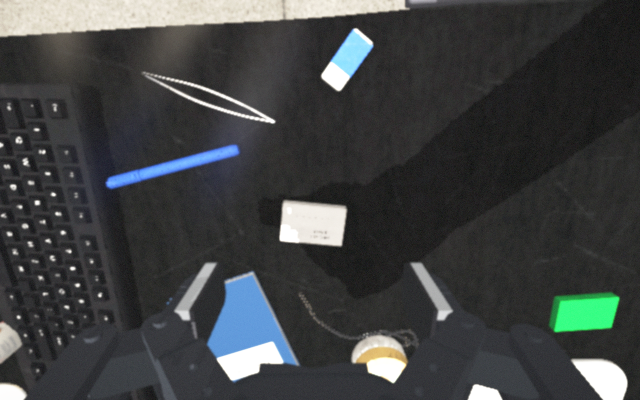

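```bash
python3 - <<'E'
from h import *
st=get_state(); f=grab_frame('wrist')
q=px2w(f,[(283,201),(347,206),(343.5,246.5),(280,242)],.01,st); m=q.mean(0); print(m,[np.linalg.norm(q[i]-q[(i+1)%4]).round(4) for i in range(4)])
v=q[1]-q[0]+q[2]-q[3]; yaw=np.arctan2(-v[0],v[1]); print(yaw)
pick([m[0],m[1]],.002,newt=80,a=yaw,hov=.14)
save('wrist','oblheld')
movep(c2w(0,-.0355,.14),down(YAW)); sleep(.2); print(S())
save('wrist','oblover')
E
```

```text
[ 0.52207262 -0.46547331  0.01      ] [np.float64(0.0619), np.float64(0.0433), np.float64(0.0642), np.float64(0.0436)]
-0.13367965636913023
grabbed False t 105.4 gap 0.436 pos [ 0.5226 -0.4659  0.0029] F [1.2 1.6 5. ]
lifted t 106.1 gap 0.434 pos [ 0.5213 -0.4647  0.1382] F [-0.5  0.2 -2.4]
t 108.2 gap 0.436 pos [0.58   0.0247 0.1399] F [ 0.7  0.2 -2.2]
```

View pics/oblover.png

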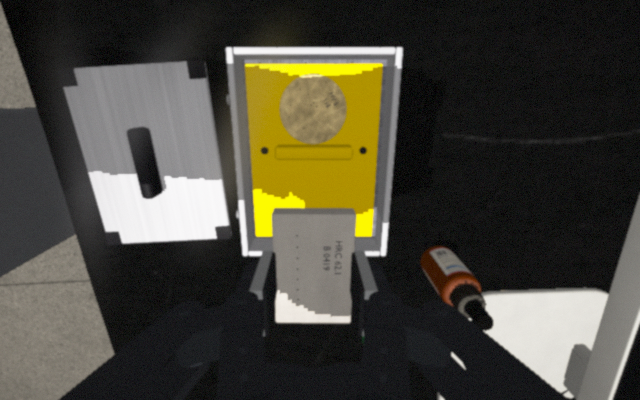

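```bash
python3 - <<'E'
from h import *
f=grab_frame('wrist'); st={'position':np.zeros(3),'eef_rot':np.zeros(3)}
q=px2w(f,[(273.5,210),(353.5,209.5),(351,323.5),(276,323.5)],-.0075,st); print(q.round(4),q.mean(0))
off=-q.mean(0)[1]  # tool -y = case +y
print('block ahead in case y by',off)
ty=-.0355-off
move_l(c2w(0,ty,.07),velocity=.2); sleep(.2); print(S())
c=move_l(c2w(0,ty,.0415),velocity=.05,until_force=6); sleep(.3); print(c,S())
if not c:
    let_go(); sleep(.3); print(S())
    move_l(c2w(0,ty,.15),velocity=.25)
    movep(c2w(-.04,0,.17),down(A)); sleep(.2); lookcase('c10')
E
```

```text
[[-0.0188 -0.0327 -0.0075]
 [ 0.0183 -0.033  -0.0075]
 [ 0.0196  0.0312 -0.0075]
 [-0.0201  0.0312 -0.0075]] [-0.00025296 -0.00082499 -0.0075    ]
block ahead in case y by 0.0008249929211752299
t 109.0 gap 0.436 pos [0.5811 0.0248 0.0717] F [-1.3  0.1 -2.3]
False t 110.0 gap 0.431 pos [0.5799 0.0248 0.0418] F [ 0.  -0.4 -2.5]
t 110.8 gap 1.000 pos [0.5797 0.0248 0.0415] F [-0.7 -0.2  1. ]
```

View pics/c10z.png

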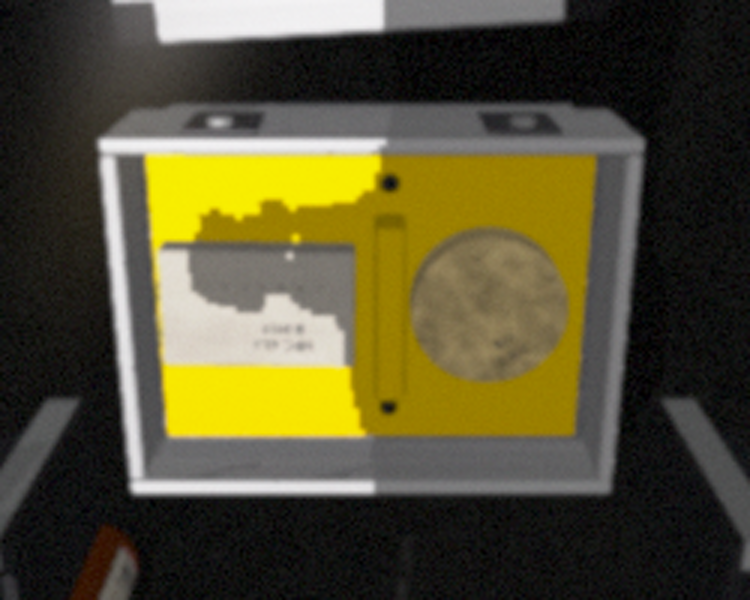

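Both blocks lie flat in their bays. Now the lid.

```bash
python3 - <<'E'
from h import *
movep([.40,.056,.2],down(A)); sleep(.25)
st=get_state(); f=save('wrist','lid1'); np.save('lid1.npy',{'f':f,'st':st},allow_pickle=True)
im=f['img'][110:330,190:450]; cv2.imwrite('pics/lid1z.png',cv2.resize(im,None,fx=2.7,fy=2.7,interpolation=cv2.INTER_CUBIC)[:,:,::-1])
D=tip_of('wrist','lid_grip'); print([(d['score'],d['centre'],px2w(f,d['centre'],.02,st)[0].round(4)) for d in D]); print(S())
E
```

```text
[(0.88, [320.0, 210.2], array([0.4353, 0.0612, 0.02  ]))]
t 114.0 gap 0.997 pos [0.4004 0.056  0.1997] F [-0.8  0.4  0.8]
```

View pics/lid1z.png

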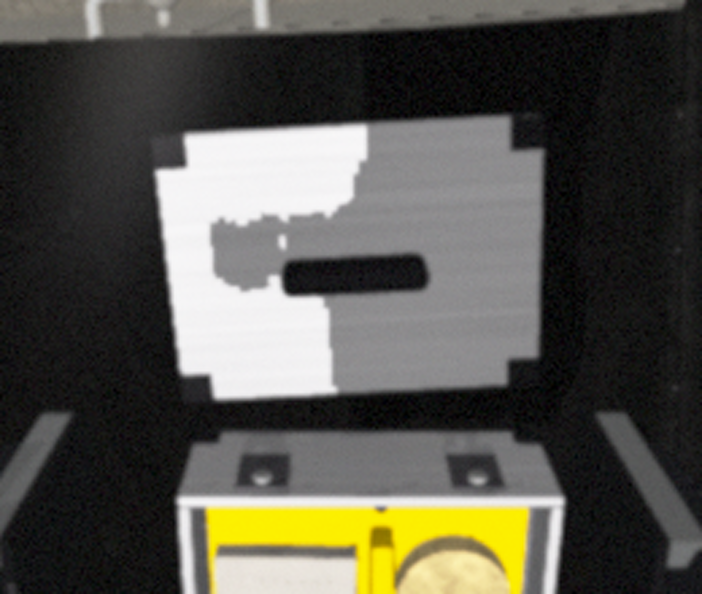

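```bash
python3 - <<'E'
from h import *
from scipy.optimize import least_squares
d=np.load('lid1.npy',allow_pickle=True).item(); f,st=d['f'],d['st']
uv=np.array([(152,136),(544,113),(540,386),(183,402)],float)/2.7-.4+[190,110]
loc=np.array([(-.06,-.079),(-.06,.079),(.06,.079),(.06,-.079)])
def W(p,l,z):
    c,s=np.cos(p[2]),np.sin(p[2]); return np.c_[l@np.array([[c,-s],[s,c]]).T+p[:2],np.full(len(l),z)]
for z in(.010,):
    r=least_squares(lambda p:(w2px(f,W(p,loc,z),st)-uv).ravel(),[.44,.06,0]); print(r.x,r.fun.round(1))
h=W(r.x,np.array([(-.006,-.03),(-.006,.03),(.006,.03),(.006,-.03),(0,0)]),.030)
print(((w2px(f,h,st)-[190,110]+.4)*2.7).round(0))
E
```

```text
[0.4367396  0.06233686 0.00078194] [-0.7 -0.1  0.7  0.4 -0.3 -0.4  0.3  0.2]
[[279. 273.]
 [431. 265.]
 [431. 293.]
 [282. 301.]
 [356. 283.]]
```

```bash
python3 - <<'E'
from h import *
pick([.4360,.0623],.0145,newt=100,a=.0008,hov=.15)
save('wrist','lidheld')
movep(c2w(0,0,.15),down(YAW)); sleep(.2)
move_l(c2w(0,0,.095),velocity=.1); sleep(.3); print(S())
save('wrist','lidover'); save('side','lidside')
im=cv2.imread('pics/lidside.png')[60:220,200:400]; cv2.imwrite('pics/lidsidez.png',cv2.resize(im,None,fx=3.5,fy=3.5,interpolation=cv2.INTER_CUBIC))
E
```

```text
grabbed False t 117.1 gap 0.108 pos [0.4364 0.0623 0.015 ] F [-0.8  0.8  6.2]
lifted t 117.8 gap 0.111 pos [0.4352 0.0623 0.1491] F [ 0.4 -0.3 -2.3]
t 119.7 gap 0.109 pos [0.5821 0.0611 0.0956] F [-0.3  0.3 -1.2]
```

View pics/lidover.png

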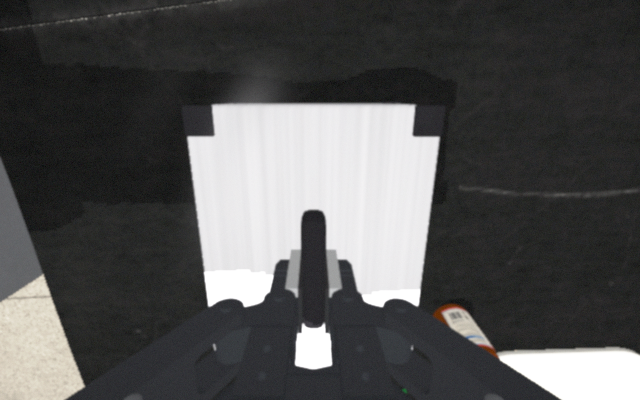

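View pics/lidsidez.png

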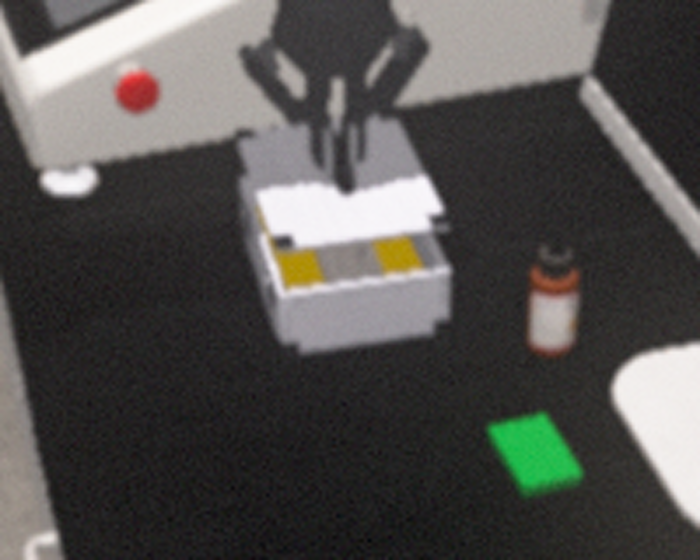

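```bash
python3 - <<'E'
from h import *
f=grab_frame('wrist'); st={'position':np.zeros(3),'eef_rot':np.zeros(3)}
print(px2w(f,[(182,105.5),(447,104.5),(313.5,211),(313,327)],.005,st).round(4))
c=move_l(c2w(0,0,.0595),velocity=.03,until_force=6); print(c,S(),get_state()['wrist_torque'])
save('wrist','lidon'); save('side','lidon_s')
im=cv2.imread('pics/lidon_s.png')[60:220,200:400]; cv2.imwrite('pics/lidon_sz.png',cv2.resize(im,None,fx=3.5,fy=3.5,interpolation=cv2.INTER_CUBIC))
E
```

```text
[[-0.0601 -0.0787  0.005 ]
 [ 0.0603 -0.0791  0.005 ]
 [-0.0003 -0.0276  0.005 ]
 [-0.0005  0.0441  0.005 ]]
True t 120.8 gap 0.111 pos [0.5814 0.0611 0.063 ] F [-0.2  0.9  4.1] [-0.04409822  0.02997489  0.00662764]
```

View pics/lidon_sz.png

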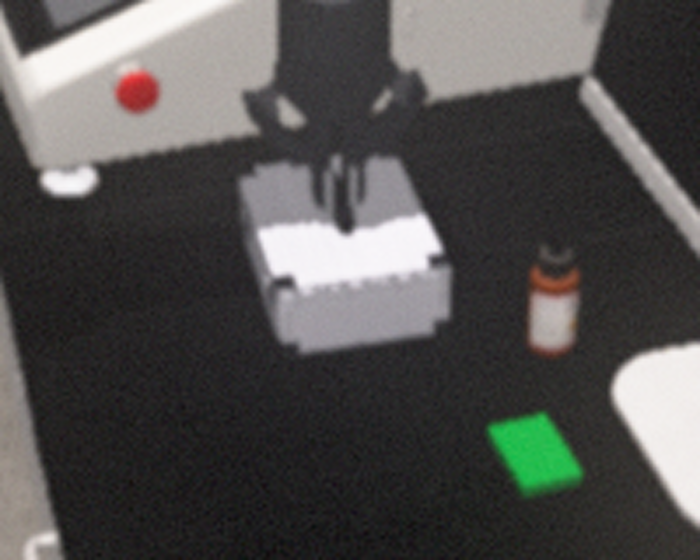

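The lid is on the rim: contact came at the predicted height (0.063 m) with almost no moment. Releasing and checking.

```bash
python3 - <<'E'
from h import *
let_go(); sleep(.2); print(S())
move_l(c2w(0,0,.16),velocity=.2)
move_l(c2w(-.09,0,.2),velocity=.25,rot=down(YAW)); 
movep(c2w(-.08,0,.2),down(A)); sleep(.3)
st=get_state(); f=save('wrist','fin'); save('side','fin_s'); print(S())
f2=save('top','fin_t')
im=f['img'][110:330,190:450]; cv2.imwrite('pics/finz.png',cv2.resize(im,None,fx=2.7,fy=2.7,interpolation=cv2.INTER_CUBIC)[:,:,::-1])
im=cv2.imread('pics/fin_s.png')[60:340,180:480]; cv2.imwrite('pics/fin_sz.png',cv2.resize(im,None,fx=2.4,fy=2.1,interpolation=cv2.INTER_CUBIC))
for q in [(-.06,-.079,.058),(-.06,.079,.058),(.06,.079,.058),(.06,-.079,.058)]: print(((w2px(f,c2w(*q),st)[0]-[190,110]+.4)*2.7).round(0))
E
```

```text
t 121.8 gap 1.001 pos [0.5803 0.0611 0.062 ] F [ 0.4 -0.2 -0.3]
t 124.8 gap 1.002 pos [0.5018 0.0655 0.2001] F [-0.4  0.5 -0.4]
[116. 270.]
[553. 270.]
[529. 548.]
[140. 548.]
```

View pics/finz.png

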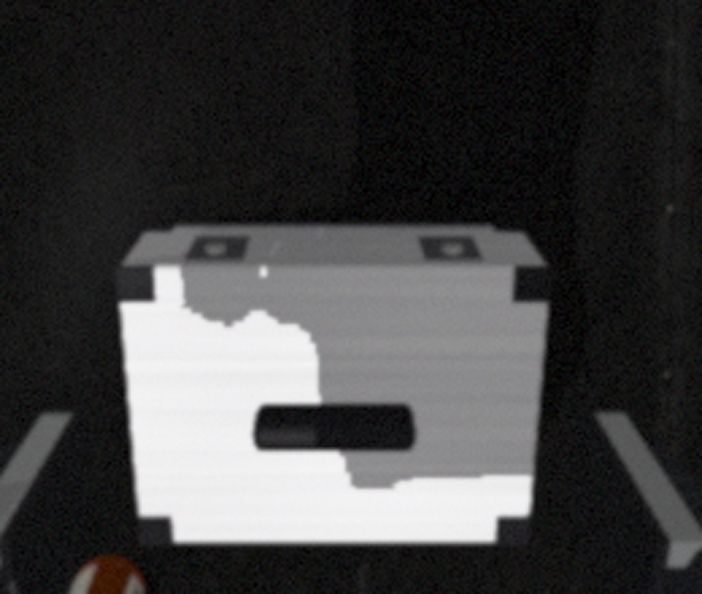

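View pics/fin_sz.png

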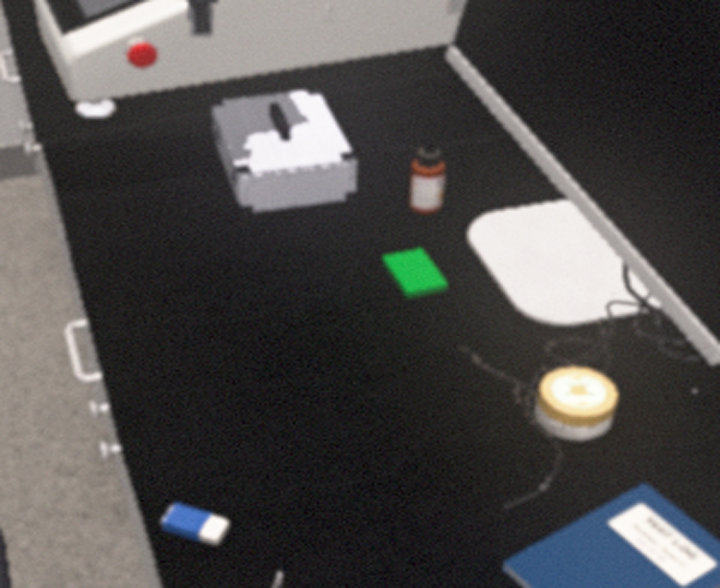

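The lid's corners at (118,266), (549,266), (530,543) and (140,543) match the level prediction within about 2 mm. The bystanders have not moved. Handing in.

```bash
python3 - <<'E'
from h import *
print(sign_off())
E
```

```text
the job is handed in; nothing more can be done
None
```

The case is packed and the job was handed in at about 125 s of the 210 s allowed. `sign_off` gave no verdict, so the result rests on my own checks. All four specimens are on the floor, the separator is over them on the ledge, the round block is in the +y bay and the oblong in the −y bay, and the lid is on.

**Problems on the way**
- **Red puck:** it was knocked aside during the run. I found it again with the wrist camera and picked it up at its new place.
- **Blue puck:** it first caught on the ledge and leaned there, and I misread it as flat. The separator then touched about 7 mm too high, so I put the separator back on the bench. My first fix left blue still tilted, so I took it out, laid it flat on the bench and placed it again.
- **Green puck:** the detector missed it, so I took its position from the picture myself.
- **Blocks:** both were released about 7–9 mm above the separator to keep the fingers clear of the walls, and they landed flat.

**Last checks**
- **Specimens:** before the separator went on, the wrist picture showed all four lying flat.
- **Separator:** it met the ledge at the expected height and looked level.
- **Lid:** it met the rim at the expected height with almost no tilting moment. Its corners matched the level, centred prediction within about 2 mm.
- **Bystanders:** the dropper bottle, grease pot, eraser and green look-alike showed no visible change.

None of the final checks failed or disagreed.

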